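Load the low tube rack into the bench reader

TASK

Load the low tube rack into the reader: slide it lengthwise, upright, under the overhanging reading head and fully home against the stop at the back of the bay. Leave the tall rack, the bottles, the timer and the marker where they are.

Things in the scene. Friction and masses are not known exactly. Their poses are not given: they have to be found in the camera images.
- reader: Fixed white and grey bench instrument with a straight bay, open at the front only, under an overhanging head. Origin: on the worktop below the middle of the mouth, in the plane of the head's front face; x runs level into the bay, z up. Head: underside (the bay's roof) 70 mm and top 112 mm above the worktop, 128 mm wide. The whole reaches from x = -72 to +152 mm and is 116 mm high.
- mouth (a point): Middle of the bay's mouth at the height of the bay's floor, a steel tray 78 mm wide, 8 mm above the worktop; axes as the reader's. The bay is 78 mm wide between cheeks 23 mm thick (124 mm over all), whose rounded noses stand 11 mm in front of the mouth. In front of the mouth the tray runs out 72 mm as an open apron without side walls.
- stop (a point): Middle of the foot of the bay's upright back stop, 88 mm behind the mouth, at tray height; axes as the reader's.
- low_rack_center (a point): Centre, half-way up, of the low tube rack to be loaded: 94 mm long (y axis), 60 mm wide (x axis), z up, 48 mm high over its tubes (flat sides and ends up to 29 mm, tubes above); underside 24 mm below this point. About 0.08 kg. Either end may go in first. Fully home, its centre is 41 mm behind the mouth and its outer end stands 6 mm out of the head's face.
- tall_rack_center (a point): Centre, half-way up, of the other rack, 50 x 78 mm (x, y), 71 mm high, with tubes on a raised deck; it is too tall for the bay. Bystander.
- timer: Bystander: small timer, 62 x 68 x 21 mm, origin at its underside.
- marker: Bystander: marker pen lying down, 138 mm long (y axis), 16 mm thick, origin at its underside.
- tris: Bystander: bottle, 52 mm diameter, 115 mm high, origin at its underside.
- stock_a: Bystander: small bottle, 44 mm diameter, 100 mm high, origin at its underside.
- stock_b: Bystander: small bottle, 44 mm diameter, 100 mm high, origin at its underside.
Mind the look-alikes: they are no part of the job. What is meant by the part that bears low_rack_center is not green, and is the larger of those in its own colour.

How it is judged:
By the outcome, as a careful person would: the job done as asked, in the order asked, and still so for the second after the job is handed in, with the robot touching nothing.
It also fails if it takes over 54 s, if anything falls off the work surface, if the arm or the gripper's body presses on something with over 40 N, if the wrist force passes 120 N, or if a joint passes its speed limit or range.

ROBOT

A 7-joint arm with a two-finger parallel gripper is mounted at the origin on a cart in front of the work surface, level with it; the furniture and walls round the work are solid. World frame = base frame: x ahead of the robot, y to its left, z up, the work surface at z = 0. Lengths are in m, angles in rad, forces in N, time in s.
With the tool pointing down it reaches from about 0.4 to 0.875 m from the base axis. Payload 6.5 kg.
Tool frame: the origin (TCP) lies on the front face of the gripper's body, between the roots of the fingers; the fingertips stand 64 mm ahead of it and the grasp point (between the pads) lies env.pinch_z ahead of it (env.pinch_z is the distance from the TCP to the grasp point, in m); y points along the fingers, x is the direction in which the jaws open and shut, and the axes are right-handed (so a half turn about y gives the same grasp; the last joint's range is limited). The gripper opens to 88 mm and grips with 3 to 60 N. Pads are 18 mm wide; open, the fingers measure 123 mm over their backs; the gripper's body (75 mm by 187 mm) begins 45 mm behind the grasp point.
Start: joints at [1.105, 0.536, -0.004, 1.538, 0.003, 1.067, -0.071], TCP at [0.253, -0.599, 0.303] pointing down, gripper open.
Joint ranges: [-2.7, 2.7], [-0.37, 2.16], [-1.27, 1.26], [0.24, 2.4], [-1.31, 4.45], [0.19, 1.91], [-2.76, 2.76]. Speed limits (rad/s): [2.39, 2.39, 3.14, 3.14, 3.14, 3.14, 3.14].

INTERFACE

Orientations are given as a 3x3 rotation matrix whose columns are the frame's x, y, z axes.
In Python, from bench import telemetry, capture, calibration, ticket, env gives the robot as it stands.
- The arm moves only by the tool drive_tool, never from a script. Its argument "plan" is a list of rows, each an object with "delta_pos": the shift along the tool's x, y, z scaled (see below), a list of three; "twist": the turn about the tool's y scaled (see below); "jaw": the finger opening in mm, from 0 to 88.1. In form: [{"delta_pos": [tx, ty, tz], "twist": twist, "jaw": jaw}, ...]. A call has exactly 10 rows; each row is the pose to reach, as a shift and turn from the pose measured when the call began, along the tool's axes at that moment, turning the shorter way round; what a row does not reach only later rows make up. The controller multiplies each number of a shift by 0.4 m and each number of a turn by 2 pi rad. A row lasts 1/12 s, in which the tool goes at most 41.7 mm and 7.16 degrees, less where a joint would pass 70% of its speed; a pose out of reach is approached as far as the arm can. A call with a number of a shift or a turn outside -1 to 1 is refused whole. A call with a gripper value outside its range is refused whole. The fingers move at their own pace and stop on an object; "grip_force" is the grip in N (left out, the last holds). Time passes only in rows, so rows that repeat a pose let the fingers close, or fill a call up. It gives the time, the measured TCP pose, the force and the opening at its end, in the units of the state.
- telemetry.read_state(): the state, without advancing time (a new reading comes with each control period).
- capture(name): name is "scene" or "top" or "wrist"; returns the picture (420x560x3 uint8, blue, green, red); there is no depth.
- calibration(name): a dict with "intrinsics" (3x3 intrinsics, pixels), "camera_from_world" (4x4, takes a point from world to camera coordinates); the wrist camera has in their place "T_tool_cam" (4x4, takes a point from camera to tool coordinates, whose origin is the TCP and whose axes are the tool frame's). Camera axes: x right, y up, looking along -z (the intrinsics and any distortion apply to the point x, -y, -z); pixel columns grow to the right and rows downward; lengths in m; the calibration is good to about 2 mm. A picture is of the moment at which its call begins: read the wrist's pose just before it. calibration takes no time and is no camera call.
- ticket.close_job(): hands the job in, once; it reports no verdict.
The state is a dict: "time": time; "joint_positions": joint angles; "joint_velocities": joint speeds; "joint_torque": joint torques, N m; "position": TCP position; "eef_rot": TCP orientation; "force": force on the tool from outside, world axes, zero at the start; "torque": the same for the moment, N m; "gripper_width": opening from 0.0 (shut) to 1.0 (fully open).
Only numpy, scipy, OpenCV 4.12 (cv2) and the standard library are available. Lean on these libraries where they do the work, as an engineer would, in place of code of your own. Each camera call takes 0.05 s, during which the arm holds its last target.

## Working session

There is one attempt and no reset: what is moved stays moved. The work goes in short steps, Python scripts to look and compute and a tool call to move; the robot and the scene stay as the last step left them, time stands still between calls to the robot, and variables do not carry over. Pictures are saved under pics/ and viewed, and the job is handed in when it is done.

Besides the shell and the picture viewer there is one more tool, called as name(argument=value, ...), one argument or row to a line, values as JSON. drive_tool: Moves the arm, as the interface text tells. Its arguments: {"type":"object","properties":{"plan":{"type":"array"},"grip_force":{"type":"number"}},"required":["plan"]}

```bash
ls; mkdir -p pics; python3 - <<'E'
from bench import telemetry, capture, calibration, ticket, env
import cv2,numpy as np
np.set_printoptions(precision=4,suppress=True)
s=telemetry.read_state();print({k:np.array(v) for k,v in s.items()});print(env.pinch_z)
for n in("scene","top","wrist"):
    im=capture(n);cv2.imwrite(f"pics/{n}0.png",im);print(n,calibration(n))
E
```

```text
pics
{'time': array(0.), 'joint_positions': array([ 1.1048,  0.5372, -0.0044,  1.5388,  0.0026,  1.0673, -0.0712]), 'joint_velocities': array([-0.    , -0.0015, -0.0013, -0.0003,  0.0004, -0.0012, -0.0018]), 'joint_torque': array([ -0.0005, -57.0994,   0.9907, -25.1604,  -0.0562,   0.0178,
         0.0002]), 'position': array([ 0.2528, -0.5983,  0.3018]), 'eef_rot': array([[ 0.3893, -0.0008,  0.9211],
       [-0.9211,  0.0016,  0.3893],
       [-0.0017, -1.    , -0.0001]]), 'force': array([-0.0017, -0.7078, -0.0116]), 'torque': array([ 0.016 , -0.027 , -0.0054]), 'gripper_width': array(1.0004)}
0.0453
scene {'intrinsics': array([[509.197 ,   0.    , 281.6948],
       [  0.    , 509.197 , 205.7241],
       [  0.    ,   0.    ,   1.    ]]), 'camera_from_world': array([[-0.7224, -0.6915,  0.0085,  0.4423],
       [ 0.4864, -0.4994,  0.717 , -0.2855],
       [-0.4915,  0.522 ,  0.6971, -0.988 ],
       [ 0.    ,  0.    ,  0.    ,  1.    ]])}
top {'intrinsics': array([[439.5764,   0.    , 282.4288],
       [  0.    , 439.5764, 207.6389],
       [  0.    ,   0.    ,   1.    ]]), 'camera_from_world': array([[ 0.0031, -1.    , -0.0062,  0.0195],
       [ 0.9919,  0.0023,  0.1266, -0.5853],
       [-0.1266, -0.0066,  0.9919, -1.256 ],
       [ 0.    ,  0.    ,  0.    ,  1.    ]])}
wrist {'intrinsics': array([[333.4337,   0.    , 276.2706],
       [  0.    , 333.4337, 216.2585],
       [  0.    ,   0.    ,   1.    ]]), 'T_tool_cam': array([[ 1.    , -0.0004,  0.0013,  0.0004],
       [ 0.0014,  0.2763, -0.9611, -0.0826],
       [ 0.    ,  0.9611,  0.2763,  0.0718],
       [ 0.    ,  0.    ,  0.    ,  1.    ]])}
```

View images.

View pics/scene0.png

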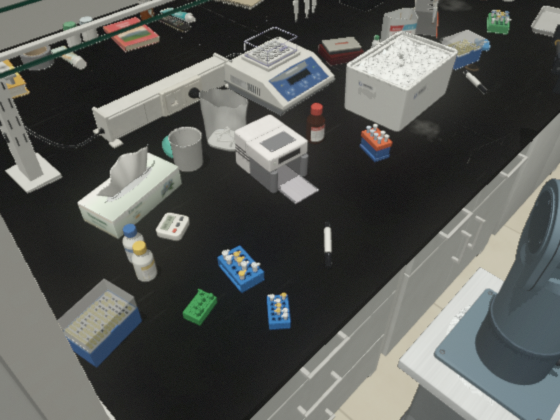

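View pics/top0.png

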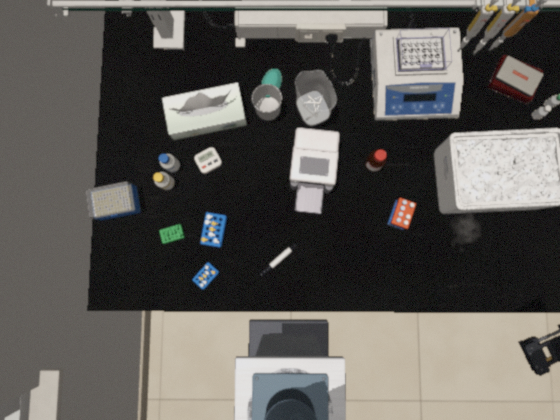

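View pics/wrist0.png

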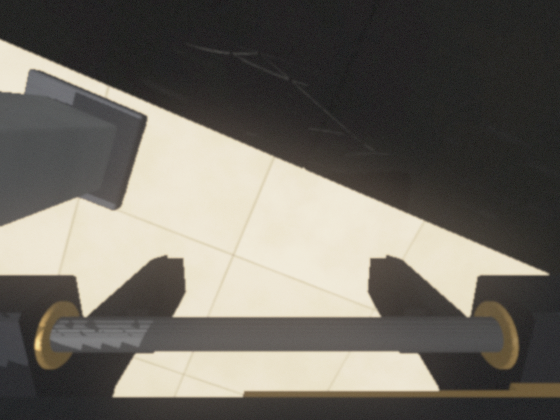

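```bash
cat > h.py <<'E'
from bench import telemetry, capture, calibration, ticket, env
import cv2,numpy as np
np.set_printoptions(precision=4,suppress=True)
def cam(name):
    c=calibration(name);K=np.array(c["intrinsics"])
    if name=="wrist":
        s=telemetry.read_state();T=np.eye(4);T[:3,:3]=s["eef_rot"];T[:3,3]=s["position"]
        return K,np.linalg.inv(T@np.array(c["T_tool_cam"]))
    return K,np.array(c["camera_from_world"])
def ray(kc,uv,z):
    K,C=kc;uv=np.atleast_2d(np.array(uv,float))
    d=np.c_[(uv[:,0]-K[0,2])/K[0,0],-(uv[:,1]-K[1,2])/K[1,1],-np.ones(len(uv))]
    R=C[:3,:3];o=-R.T@C[:3,3];w=d@R
    return o+w*((z-o[2])/w[:,2])[:,None]
def proj(kc,P):
    K,C=kc;P=np.atleast_2d(P);p=P@C[:3,:3].T+C[:3,3]
    return np.c_[K[0,2]+K[0,0]*p[:,0]/-p[:,2],K[1,2]-K[1,1]*p[:,1]/-p[:,2]]
E
python3 - <<'E'
from h import *
t=cv2.imread("pics/top0.png");s=cv2.imread("pics/scene0.png")
a=cv2.resize(t[190:300,150:320],None,fx=4.5,fy=4.5,interpolation=cv2.INTER_CUBIC);cv2.imwrite("pics/c1.png",a)
a=cv2.resize(t[110:230,270:430],None,fx=4.5,fy=4.5,interpolation=cv2.INTER_CUBIC);cv2.imwrite("pics/c2.png",a)
a=cv2.resize(s[100:220,220:400],None,fx=4.4,fy=4.4,interpolation=cv2.INTER_CUBIC);cv2.imwrite("pics/c3.png",a)
a=cv2.resize(s[210:340,160:320],None,fx=4.4,fy=4.4,interpolation=cv2.INTER_CUBIC);cv2.imwrite("pics/c4.png",a)
kc=cam("top")
for n,im in(("top",t),("scene",s)):
  hsv=cv2.cvtColor(im,cv2.COLOR_BGR2HSV);m=cv2.inRange(hsv,(98,130,70),(125,255,255));m=cv2.morphologyEx(m,cv2.MORPH_CLOSE,np.ones((5,5)))
  for c in cv2.findContours(m,0,2)[0]:
    if cv2.contourArea(c)<120:continue
    (x,y),wh,ang=cv2.minAreaRect(c)
    b=cv2.boxPoints(((x,y),wh,ang))
    for z in (0.0,0.029,):
      W=ray(cam(n),b,z);W0=W.mean(0);e1=W[1]-W[0];e2=W[2]-W[1]
      print(n,(x,y),"z",z,W0,"len",np.linalg.norm(e1),np.linalg.norm(e2),"ang",np.degrees(np.arctan2(e1[1],e1[0])))
E
```

```text
top (205.0620574951172, 275.5551452636719) z 0.0 [0.386  0.2507 0.    ] len 0.07463598667446456 0.050319616925088795 ang -40.995961835593086
top (205.0620574951172, 275.5551452636719) z 0.029 [0.3868 0.2454 0.029 ] len 0.07299643371012317 0.049214229554062336 ang -40.995961835593064
top (212.89999389648438, 229.1999969482422) z 0.0 [0.5243 0.2306 0.    ] len 0.10222297430945522 0.06799207971093417 ang -9.140093966699983
top (212.89999389648438, 229.1999969482422) z 0.029 [0.522  0.2258 0.029 ] len 0.09997740902626458 0.06649847560909498 ang -9.140093966699952
top (399.5, 102.0) z 0.0 [ 0.923  -0.3427  0.    ] len 0.08432236433045492 0.07137467943145982 ang -89.96914229378002
top (399.5, 102.0) z 0.029 [ 0.912  -0.3349  0.029 ] len 0.08247002756158132 0.06980676866274207 ang -89.9691422937801
top (438.0657653808594, 102.49824523925781) z 0.0 [ 0.9215 -0.4627  0.    ] len 0.13164605869473575 0.08012089050423724 ang -61.362486334007905
top (438.0657653808594, 102.49824523925781) z 0.029 [ 0.9105 -0.4522  0.029 ] len 0.12875414695893692 0.07836084887572838 ang -61.362486334007855
scene (
[... 445 characters left out ...]
3828125, 312.422119140625) z 0.029 [0.374  0.2589 0.029 ] len 0.04668244275881298 0.07773843532700424 ang -129.60609897249245
scene (240.46469116210938, 267.95880126953125) z 0.0 [ 0.5304  0.2192 -0.    ] len 0.08013779712575511 0.12964195475391618 ang -84.91939255695277
scene (240.46469116210938, 267.95880126953125) z 0.029 [0.5123 0.2342 0.029 ] len 0.07752554474240786 0.1254160149672727 ang -84.9193925569528
scene (373.900146484375, 152.4440460205078) z 0.0 [ 0.5635 -0.3243  0.    ] len 0.07382617715431168 0.08504068068566854 ang -64.59837485181176
scene (373.900146484375, 152.4440460205078) z 0.029 [ 0.5443 -0.2916  0.029 ] len 0.0714196646952516 0.08226860896957192 ang -64.5983748518117
```

View pics/c1.png

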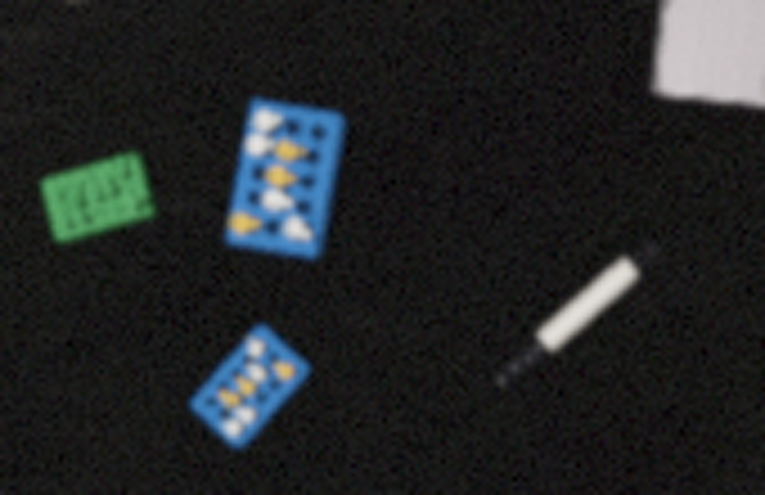

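View pics/c2.png

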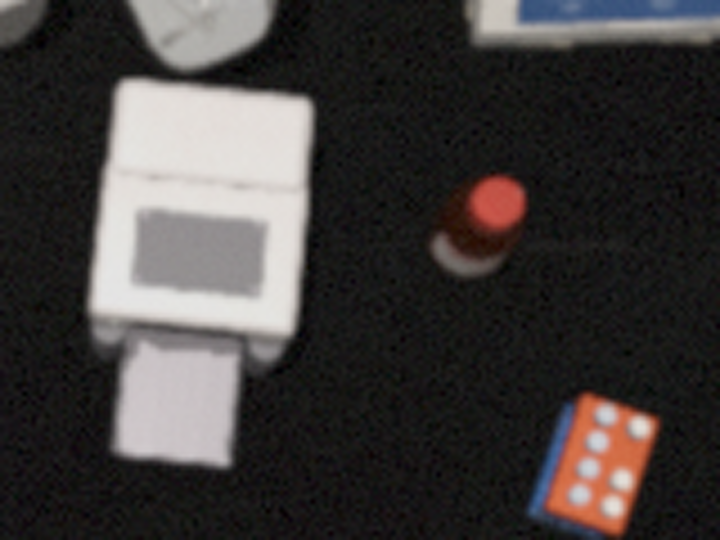

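View pics/c3.png

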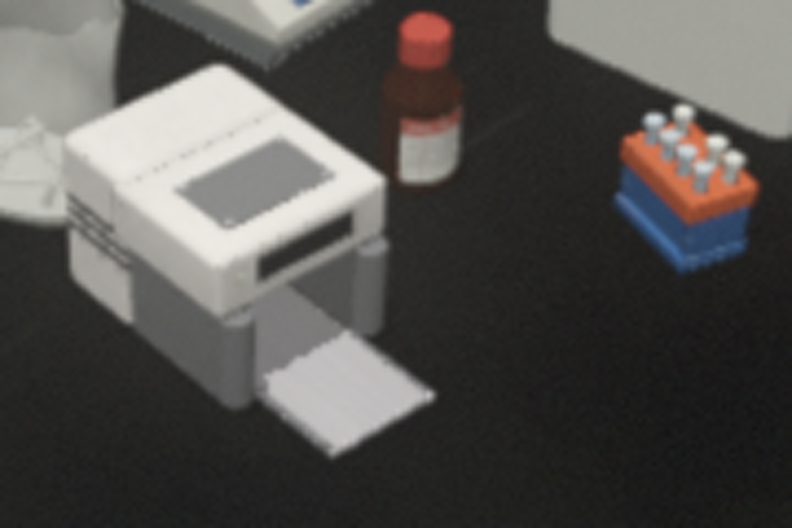

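View pics/c4.png

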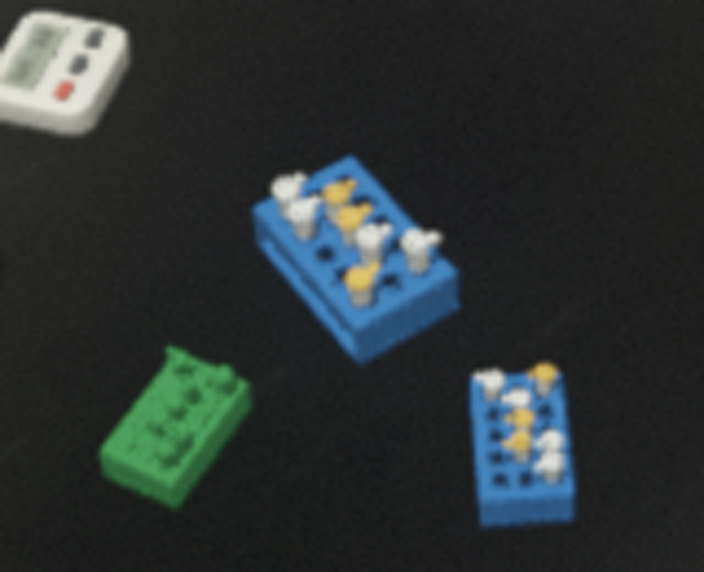

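The blue rack at top pixel (213,229) is the larger of the two blue ones. The other candidates are the small blue rack (206,276), the green rack (171,233), and the red-decked tall rack (403,213). In the crop the blue rack at (213,229) measures about 94 x 60 mm with tubes, so it matches the description and is my choice. It already points nearly at the reader. I'll move above it with the camera facing the robot.

drive_tool(
  plan=[
    {"delta_pos":[-0.61,0,0.79],"twist":-0.197,"jaw":88},
    {"delta_pos":[-0.61,0,0.79],"twist":-0.197,"jaw":88},
    {"delta_pos":[-0.61,0,0.79],"twist":-0.197,"jaw":88},
    {"delta_pos":[-0.61,0,0.79],"twist":-0.197,"jaw":88},
    {"delta_pos":[-0.61,0,0.79],"twist":-0.197,"jaw":88},
    {"delta_pos":[-0.61,0,0.79],"twist":-0.197,"jaw":88},
    {"delta_pos":[-0.61,0,0.79],"twist":-0.197,"jaw":88},
    {"delta_pos":[-0.61,0,0.79],"twist":-0.197,"jaw":88},
    {"delta_pos":[-0.61,0,0.79],"twist":-0.197,"jaw":88},
    {"delta_pos":[-0.61,0,0.79],"twist":-0.197,"jaw":88},
  ],
)

```text
time: 0.98
position: [0.4508, -0.2459, 0.3026]
eef_rot: [[0.997, 0.0, -0.078], [0.078, 0.003, 0.997], [0.001, -1.0, 0.003]]
force: [0.8, -1.2, -0.5]
gripper_width: 1.002
```

```bash
cat >> h.py <<'E'
def cmd(target,ang=None):
    """print delta in tool units to world target, tool-z heading ang deg"""
    s=telemetry.read_state();R=np.array(s["eef_rot"]);d=np.array(target)-s["position"]
    h=np.degrees(np.arctan2(R[1,2],R[0,2]))
    tw=0 if ang is None else -((ang-h+180)%360-180)/360
    print("t",s["time"],"pos",np.array(s["position"]),"head",h,"delta",R.T@d/0.4,"twist",tw,"F",np.array(s["force"]),"w",s["gripper_width"],"tilt",R[2])
E
python3 - <<'E'
from h import *
cmd([.50,.226,.25],170.8)
print(telemetry.read_state()["joint_positions"])
E
```

```text
t 0.9833 pos [ 0.4508 -0.2459  0.3026] head 94.4518262321175 delta [0.214  0.1345 1.1664] twist -0.21207826046634023 F [ 0.7635 -1.1575 -0.4779] w 1.0020132363597498 tilt [ 0.0007 -1.      0.0025]
[ 0.7473  0.3355 -0.4078  1.8769  0.1568  0.9611  0.3473]
```

drive_tool(
  plan=[
    {"delta_pos":[0.21,0.13,1.0],"twist":-0.21,"jaw":88},
    {"delta_pos":[0.21,0.13,1.0],"twist":-0.21,"jaw":88},
    {"delta_pos":[0.21,0.13,1.0],"twist":-0.21,"jaw":88},
    {"delta_pos":[0.21,0.13,1.0],"twist":-0.21,"jaw":88},
    {"delta_pos":[0.21,0.13,1.0],"twist":-0.21,"jaw":88},
    {"delta_pos":[0.21,0.13,1.0],"twist":-0.21,"jaw":88},
    {"delta_pos":[0.21,0.13,1.0],"twist":-0.21,"jaw":88},
    {"delta_pos":[0.21,0.13,1.0],"twist":-0.21,"jaw":88},
    {"delta_pos":[0.21,0.13,1.0],"twist":-0.21,"jaw":88},
    {"delta_pos":[0.21,0.13,1.0],"twist":-0.21,"jaw":88},
  ],
)

```text
time: 1.82
position: [0.5034, 0.161, 0.2513]
eef_rot: [[0.246, 0.001, -0.969], [0.969, 0.002, 0.246], [0.002, -1.0, 0.0]]
force: [0.6, -0.8, 0.6]
gripper_width: 1.003
```

```bash
python3 - <<'E'
from h import *
cmd([.48,.226,.20],170.8)
cv2.imwrite("pics/w1.png",capture("wrist"))
print(telemetry.read_state()["joint_positions"])
E
```

```text
t 1.8167 pos [0.5034 0.161  0.2513] head 165.76984030207493 delta [0.1428 0.1287 0.0967] twist -0.013972665827569683 F [ 0.5828 -0.8301  0.6234] w 1.0030210943610534 tilt [ 0.0022 -1.      0.    ]
[ 0.1803  0.5125 -0.7622  1.8696  0.4273  0.9247  0.5601]
```

View pics/w1.png

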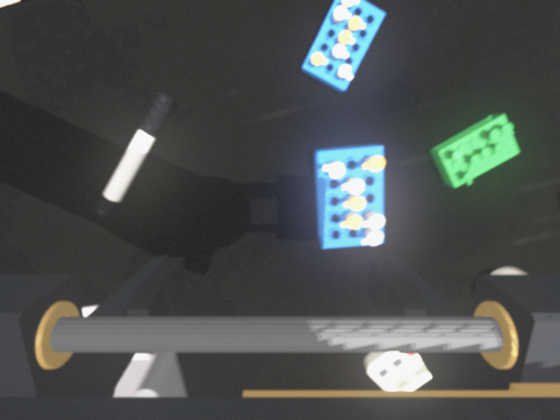

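The wrist view shows the larger blue rack at (350,197). Its robot-side end, at the top of the image, has tubes at both corners, (335,168) and (377,162). Next I'll measure it and the reader.

```bash
python3 - <<'E'
from h import *
im=cv2.imread("pics/w1.png");kc=cam("wrist")
hsv=cv2.cvtColor(im,cv2.COLOR_BGR2HSV);m=cv2.inRange(hsv,(95,110,90),(125,255,255));m[:110]=0;m[270:]=0
m=cv2.morphologyEx(m,cv2.MORPH_CLOSE,np.ones((9,9)))
c=max(cv2.findContours(m,0,2)[0],key=cv2.contourArea)
h=cv2.convexHull(c);q=cv2.approxPolyDP(h,8,True)[:,0];print("quad",q)
b=cv2.boxPoints(cv2.minAreaRect(c));print("box",b)
for P in(q,b):
  W=ray(kc,P,.029);print(W[:,:2],W.mean(0),np.linalg.norm(np.diff(W,axis=0,append=W[:1]),axis=1))
  e=[W[i]-W[i-1] for i in range(len(W))];print([np.degrees(np.arctan2(v[1],v[0])) for v in e])
print("tubes",ray(kc,[[335,168],[377,162]],.047))
# reader from top
t=cv2.imread("pics/top0.png");kt=cam("top")
g=lambda u,v:(270+u/4.5-.5+.5/4.5,110+v/4.5-.5+.5/4.5)
ap=[g(114,452),g(230,466)]
A=ray(kt,ap,.008);print("apron front",A,np.linalg.norm(A[0]-A[1]))
H=[g(92,318),g(296,338),g(312,97),g(118,78)]
W=ray(kt,H,.112);print("head top",W,np.linalg.norm(np.diff(W,axis=0,append=W[:1]),axis=1))
for e in(A[0]-A[1],W[0]-W[1],W[3]-W[2]):print(np.degrees(np.arctan2(e[1],e[0]))-90)
for e in (W[2]-W[1],W[3]-W[0]):print(np.degrees(np.arctan2(e[1],e[0])))
cv2.imwrite("pics/m1.png",cv2.resize(im[100:270,260:440],None,fx=3.3,fy=3.3,interpolation=cv2.INTER_CUBIC))
E
```

```text
quad [[383 145]
 [360 245]
 [321 248]
 [314 150]]
box [[312.541  147.311 ]
 [383.8242 143.0553]
 [389.9214 245.1838]
 [318.6382 249.4395]]
[[0.4773 0.278 ]
 [0.5674 0.2422]
 [0.5616 0.2044]
 [0.4673 0.2166]] [0.5184 0.2353 0.029 ] [0.097  0.0382 0.0951 0.0622]
[np.float64(80.7539031580819), np.float64(-21.652695265045196), np.float64(-98.82120602590972), np.float64(172.65038337459802)]
[[0.4647 0.2158]
 [0.4758 0.279 ]
 [0.5745 0.2708]
 [0.5625 0.2019]] [0.5194 0.2419 0.029 ] [0.0642 0.0991 0.07   0.0988]
[np.float64(171.91225812460195), np.float64(80.03295164901756), np.float64(-4.735701563035795), np.float64(-99.87374671773799)]
tubes [[0.4845 0.2294 0.047 ]
 [0.4878 0.2655 0.047 ]]
apron front [[ 0.5817 -0.0163  0.008 ]
 [ 0.5725 -0.0937  0.008 ]] 0.0779377579686989
head top [[ 0.6527 -0.0004  0.112 ]
 [ 0.6404 -0.1268  0.112 ]
 [ 0.7943 -0.1387  0.112 ]
 [ 0.8065 -0.0167  0.112 ]] [0.127  0.1544 0.1226 0.1546]
-6.8030309358792636
-5.582626296065399
-5.712872791623454
-4.433073534432606
-6.033528102468129
```

View pics/m1.png

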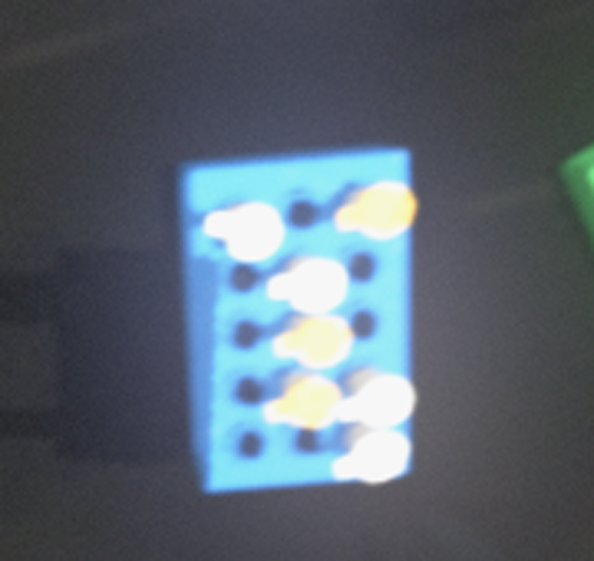

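```bash
python3 - <<'E'
from h import *
kc=cam("wrist");f=lambda p:(np.array(p,float)+.5)/3.3-.5+[260,100]
hl=[f(p) for p in[(247,277),(249,333),(251,390),(252,445),(302,213),(308,440),(362,266),(365,324)]]
W=ray(kc,hl,.029);print(W[:,:2])
print("centre",(W[1]+W[7])/2,(W[4]+W[5])/2,"span",np.linalg.norm(W[5]-W[4]),np.linalg.norm(W[7]-W[1]))
for a,b in((4,5),(0,3),(6,7)):
  e=W[b]-W[a];print(np.degrees(np.arctan2(e[1],e[0])))
e=W[7]-W[1];print(np.degrees(np.arctan2(e[1],e[0]))-90)
print("near bottom",ray(kc,[f((185,163)),f((409,152))],0.0),"far top",ray(kc,[f((213,488)),f((409,470))],.029))
E
```

```text
[[0.5018 0.229 ]
 [0.5178 0.2266]
 [0.5346 0.2241]
 [0.5513 0.2213]
 [0.4877 0.2471]
 [0.5536 0.2376]
 [0.5062 0.2611]
 [0.5229 0.2593]]
centre [0.5204 0.243  0.029 ] [0.5206 0.2424 0.029 ] span 0.06660022708053207 0.0330945053044311
-8.21902206938961
-8.841270126242744
-5.96154151223078
-8.867670900973792
near bottom [[0.4699 0.2213 0.    ]
 [0.4822 0.2872 0.    ]] far top [[0.5618 0.2076 0.029 ]
 [0.5698 0.2652 0.029 ]]
```

```bash
python3 - <<'E'
from h import *
s=telemetry.read_state();print(s["time"],np.array(s["position"]),np.array(s["eef_rot"]))
kt=cam("top");cmd([.48,.222,.25],171)
E
```

```text
1.8667 [0.5027 0.1705 0.2516] [[ 0.2296  0.0014 -0.9733]
 [ 0.9732  0.0102  0.2296]
 [ 0.0102 -0.9999  0.001 ]]
t 1.8667 pos [0.5027 0.1705 0.2516] head 166.72387543370934 delta [0.1123 0.0051 0.0849] twist -0.011878123795251837 F [-0.5757  7.1103  1.3733] w 0.9967227482116079 tilt [ 0.0102 -0.9999  0.001 ]
```

drive_tool(
  plan=[
    {"delta_pos":[0.11,0,0.05],"twist":-0.012,"jaw":88},
    {"delta_pos":[0.11,0,0.05],"twist":-0.012,"jaw":88},
    {"delta_pos":[0.11,0,0.05],"twist":-0.012,"jaw":88},
    {"delta_pos":[0.11,0,0.05],"twist":-0.012,"jaw":88},
    {"delta_pos":[0.11,0,0.05],"twist":-0.012,"jaw":88},
    {"delta_pos":[0.11,0,0.05],"twist":-0.012,"jaw":88},
    {"delta_pos":[0.11,0,0.05],"twist":-0.012,"jaw":88},
    {"delta_pos":[0.11,0,0.05],"twist":-0.012,"jaw":88},
    {"delta_pos":[0.11,0,0.05],"twist":-0.012,"jaw":88},
    {"delta_pos":[0.11,0,0.05],"twist":-0.012,"jaw":88},
  ],
)

```text
time: 2.7
position: [0.4935, 0.2175, 0.2521]
eef_rot: [[0.156, 0.002, -0.988], [0.988, 0.01, 0.156], [0.01, -1.0, 0.0]]
force: [0.0, 0.1, 0.2]
gripper_width: 0.998
```

```bash
cat >> h.py <<'E'
import pickle
def shot(name,f):
    kc=cam(name);im=capture(name);cv2.imwrite(f"pics/{f}.png",im);pickle.dump(kc,open(f"pics/{f}.pkl","wb"));return kc,im
def load(f): return pickle.load(open(f"pics/{f}.pkl","rb")),cv2.imread(f"pics/{f}.png")
E
python3 - <<'E'
from h import *
cmd([.48,.222,.25],171)
kc,im=shot("wrist","w2")
cmd([.48,.222,.25],171)
cv2.imwrite("pics/m2.png",cv2.resize(im[110:290,190:370],None,fx=3.3,fy=3.3,interpolation=cv2.INTER_CUBIC))
E
```

```text
t 2.7 pos [0.4935 0.2175 0.2521] head 170.99973035886512 delta [0.0059 0.0052 0.0352] twist -7.490031524386925e-07 F [0.0096 0.0869 0.1809] w 0.9980660784530195 tilt [ 0.0101 -0.9999  0.0001]
t 2.75 pos [0.4935 0.2176 0.2521] head 171.01272562265552 delta [0.0055 0.0052 0.0349] twist 3.5348951820897884e-05 F [ 0.3165  0.2829 -0.8043] w 0.9985844812282735 tilt [ 0.0102 -0.9999  0.0002]
```

View pics/m2.png

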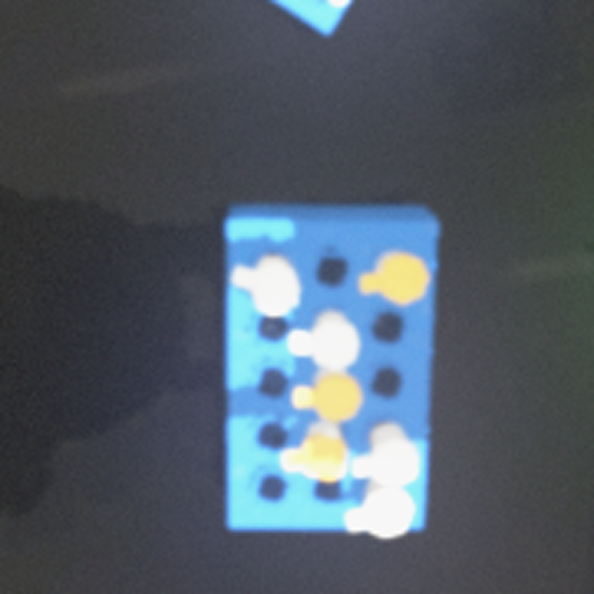

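```bash
python3 - <<'E'
from h import *
kc,im=load("w2");f=lambda p:(np.array(p,float)+.5)/3.3-.5+[190,110]
W=ray(kc,[f(p) for p in[(332,270),(328,488),(273,382),(387,381),(273,328),(271,488)]],.029)
print(W[:,:2]);print("c",(W[2]+W[3])/2,(W[0]+W[1])/2,"span",np.linalg.norm(W[1]-W[0]),np.linalg.norm(W[3]-W[2]))
for a,b in((0,1),(4,5)):
  e=W[b]-W[a];print(np.degrees(np.arctan2(e[1],e[0])))
e=W[3]-W[2];print(np.degrees(np.arctan2(e[1],e[0]))-90)
C=ray(kc,[f(p) for p in[(227,222),(437,222),(426,529),(228,528)]],.029);print("corners",C[:,:2],C.mean(0),np.linalg.norm(np.diff(C,axis=0,append=C[:1]),axis=1))
T=ray(kc,[f((280,280)),f((404,278))],.048);print("tubes",T)
E
```

```text
[[0.4894 0.2341]
 [0.5551 0.2232]
 [0.5195 0.2123]
 [0.5245 0.2451]
 [0.5035 0.2149]
 [0.5523 0.2064]]
c [0.522  0.2287 0.029 ] [0.5222 0.2286 0.029 ] span 0.06656676222485651 0.03323350355188294
-9.36867302970993
-9.876030782510142
-8.677521638046855
corners [[0.4712 0.2071]
 [0.4805 0.2651]
 [0.5731 0.2506]
 [0.5631 0.1914]] [0.522  0.2285 0.029 ] [0.0588 0.0938 0.0601 0.0932]
tubes [[0.4858 0.2196 0.048 ]
 [0.4905 0.2523 0.048 ]]
```

```bash
python3 - <<'E'
from h import *
t=cv2.imread("pics/top0.png");kt=cam("top")
g=lambda u,v:(150+u/4.5-.4,190+v/4.5-.4)
print(ray(kt,[g(155,215),g(140,150),g(42,180)],.03))
cmd([.502,.2317,.12],170.9);cmd([.502,.2317,.070],170.9)
E
```

```text
[[0.4974 0.3099 0.03  ]
 [0.54   0.3211 0.03  ]
 [0.5201 0.3847 0.03  ]]
t 2.75 pos [0.4935 0.2176 0.2521] head 171.01272562265552 delta [ 0.0348  0.3305 -0.0156] twist 0.00031312672959865986 F [ 0.3165  0.2829 -0.8043] w 0.9985844812282735 tilt [ 0.0102 -0.9999  0.0002]
t 2.75 pos [0.4935 0.2176 0.2521] head 171.01272562265552 delta [ 0.0335  0.4555 -0.0157] twist 0.00031312672959865986 F [ 0.3165  0.2829 -0.8043] w 0.9985844812282735 tilt [ 0.0102 -0.9999  0.0002]
```

drive_tool(
  plan=[
    {"delta_pos":[0.034,0.05,-0.016],"twist":0,"jaw":75},
    {"delta_pos":[0.034,0.12,-0.016],"twist":0,"jaw":75},
    {"delta_pos":[0.034,0.2,-0.016],"twist":0,"jaw":75},
    {"delta_pos":[0.034,0.27,-0.016],"twist":0,"jaw":75},
    {"delta_pos":[0.034,0.33,-0.016],"twist":0,"jaw":75},
    {"delta_pos":[0.034,0.38,-0.016],"twist":0,"jaw":75},
    {"delta_pos":[0.034,0.42,-0.016],"twist":0,"jaw":75},
    {"delta_pos":[0.034,0.45,-0.016],"twist":0,"jaw":75},
    {"delta_pos":[0.034,0.455,-0.016],"twist":0,"jaw":75},
    {"delta_pos":[0.034,0.455,-0.016],"twist":0,"jaw":75},
  ],
)

```text
time: 3.58
position: [0.502, 0.2319, 0.0699]
eef_rot: [[0.156, 0.001, -0.988], [0.988, 0.01, 0.156], [0.01, -1.0, 0.001]]
force: [-0.3, -0.8, 0.7]
gripper_width: 0.852
```

```bash
python3 - <<'E'
from h import *
cmd([.502,.2317,.070],170.9)
kc,im=shot("wrist","w3")
E
```

```text
t 3.5833 pos [0.502  0.2319 0.0699] head 171.02112571359567 delta [-0.0004 -0.0003 -0.0001] twist 0.00033646031554350014 F [-0.2731 -0.8177  0.7034] w 0.8521748578698345 tilt [ 0.0098 -1.      0.0008]
```

View pics/w3.png

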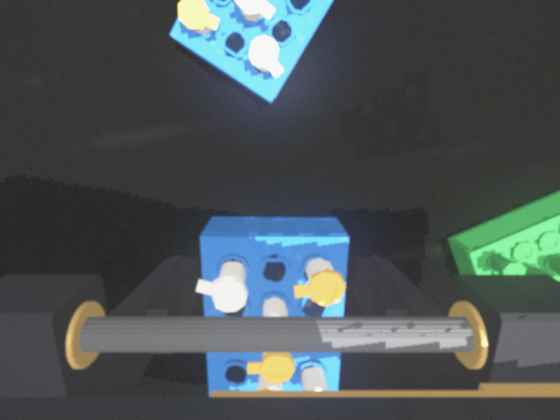

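The rack, at (275,300), sits centred between the fingers, so I'll grip it.

drive_tool(
  plan=[
    {"delta_pos":[0,0,0],"twist":0,"jaw":55},
    {"delta_pos":[0,0,0],"twist":0,"jaw":55},
    {"delta_pos":[0,0,0],"twist":0,"jaw":55},
    {"delta_pos":[0,0,0],"twist":0,"jaw":55},
    {"delta_pos":[0,0,0],"twist":0,"jaw":55},
    {"delta_pos":[0,0,0],"twist":0,"jaw":55},
    {"delta_pos":[0,-0.02,0],"twist":0,"jaw":55},
    {"delta_pos":[0,-0.08,0],"twist":0,"jaw":55},
    {"delta_pos":[0,-0.12,0],"twist":0,"jaw":55},
    {"delta_pos":[0,-0.12,0],"twist":0,"jaw":55},
  ],
  grip_force=15,
)

```text
time: 4.47
position: [0.5038, 0.2326, 0.1218]
eef_rot: [[0.156, 0.006, -0.988], [0.988, 0.013, 0.156], [0.013, -1.0, -0.004]]
force: [0.1, 0.3, -2.1]
gripper_width: 0.677
```

```bash
python3 - <<'E'
from h import *
cmd([.502,.2317,.070],170.9)
kc,im=shot("wrist","w4")
kc,im=shot("scene","s4")
cv2.imwrite("pics/m4.png",cv2.resize(im[100:330,180:400],None,fx=2.5,fy=2.5,interpolation=cv2.INTER_CUBIC))
E
```

```text
t 4.4667 pos [0.5038 0.2326 0.1218] head 171.01245529411514 delta [-0.0047  0.1294  0.0045] twist 0.0003123758169864901 F [ 0.0744  0.2793 -2.1065] w 0.6766875008576699 tilt [ 0.0135 -0.9999 -0.004 ]
```

View pics/w4.png

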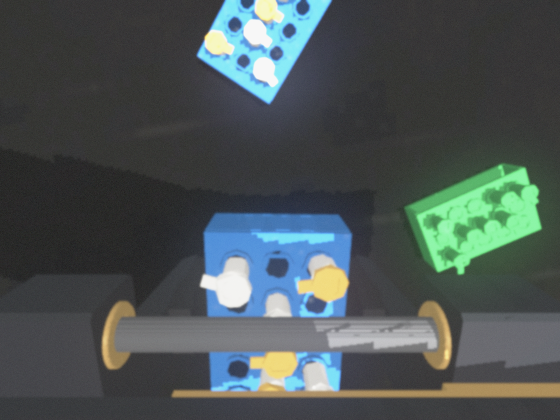

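View pics/m4.png

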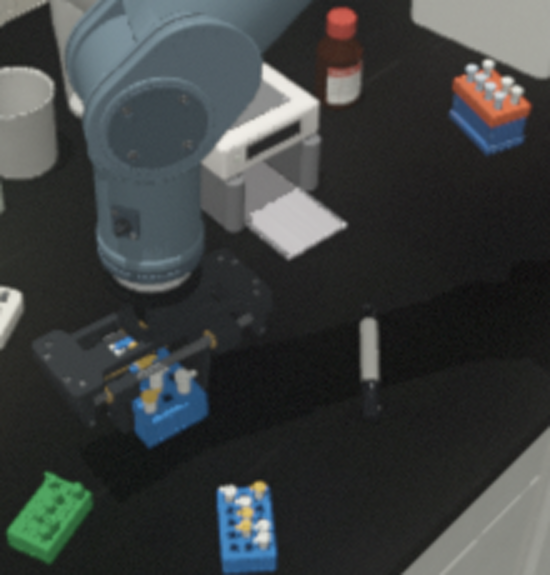

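```bash
python3 - <<'E'
from h import *
t=cv2.imread("pics/top0.png");kt=cam("top")
g=cv2.cvtColor(t,cv2.COLOR_BGR2GRAY)
# apron: side edges per row and front per column
L=[];Rr=[];F=[]
for v in range(191,209):
    r=g[v,285:335].astype(float);i=np.where(r>100)[0]
    a,b=i[0],i[-1]
    L.append((285+a-(r[a]-100)/(r[a]-r[a-1]),v));Rr.append((285+b+(r[b]-100)/(r[b]-r[b+1]),v))
for u in range(299,320):
    r=g[195:225,u].astype(float);b=np.where(r>100)[0][-1];F.append((u,195+b+(r[b]-100)/(r[b]-r[b+1])))
def line(P,z):
    W=ray(kt,P,z)[:,:2].astype(np.float32);return cv2.fitLine(W,cv2.DIST_HUBER,0,.001,.001).ravel()
for n,P in(("L",L),("R",Rr),("F",F)):
    l=line(P,.008);print(n,l,np.degrees(np.arctan2(l[1],l[0])))
l,r,f=line(L,.008),line(Rr,.008),line(F,.008)
def X(a,b):
    k=np.linalg.solve(np.c_[a[:2],-b[:2]],b[2:]-a[2:]);return a[2:]+k[0]*a[:2]
p,q=X(l,f),X(r,f);print(p,q,np.linalg.norm(p-q),(p+q)/2)
# scene check
s=cv2.imread("pics/scene0.png");ks=cam("scene")
h=lambda u,v:(220+u/4.4-.4,100+v/4.4-.4)
A=ray(ks,[h(332,455),h(435,396)],.008);print("scene",A,np.linalg.norm(A[0]-A[1]),A.mean(0))
B=ray(ks,[h(218,314),h(386,182)],.112);print("head",B)
for e in(A[0]-A[1],B[0]-B[1]):print(np.degrees(np.arctan2(e[1],e[0]))-90)
E
```

```text
L [ 0.9952 -0.0976  0.6126 -0.0183] -5.5984406
R [ 0.9937 -0.1118  0.6106 -0.0976] -6.4167423
F [ 0.1006  0.9949  0.5753 -0.0586] 84.226906
[ 0.5797 -0.015 ] [ 0.5718 -0.0933] 0.07862014 [ 0.5757 -0.0541]
scene [[ 0.5772 -0.0116  0.008 ]
 [ 0.5678 -0.0901  0.008 ]] 0.0791187639445765 [ 0.5725 -0.0508  0.008 ]
head [[ 0.6234  0.0324  0.112 ]
 [ 0.6368 -0.1178  0.112 ]]
-6.826008578854513
5.070090375733159
```

```bash
cat >> h.py <<'E'
M=np.array([.6467,-.061]);HD=-5.9
def rd(x,y=0):
    a=np.radians(HD);u=np.array([np.cos(a),np.sin(a)]);n=np.array([-u[1],u[0]]);return M+x*u+y*n
def inr(p):
    a=np.radians(HD);u=np.array([np.cos(a),np.sin(a)]);n=np.array([-u[1],u[0]]);d=np.array(p)[...,:2]-M;return np.stack([d@u,d@n],-1)
E
python3 - <<'E'
from h import *
cmd([*rd(-.14),.12],174.1)
E
```

```text
t 4.5667 pos [0.5026 0.2315 0.1191] head 171.00264477672073 delta [-0.6849 -0.0096 -0.1207] twist -0.00860376450910907 F [-0.3098  0.7364 -0.8408] w 0.6766276873503935 tilt [ 0.011  -0.9999 -0.0012]
```

drive_tool(
  plan=[
    {"delta_pos":[-0.03,-0.01,-0.005],"twist":0,"jaw":55},
    {"delta_pos":[-0.1,-0.01,-0.02],"twist":-0.001,"jaw":55},
    {"delta_pos":[-0.19,-0.01,-0.035],"twist":-0.002,"jaw":55},
    {"delta_pos":[-0.28,-0.01,-0.05],"twist":-0.003,"jaw":55},
    {"delta_pos":[-0.37,-0.01,-0.065],"twist":-0.004,"jaw":55},
    {"delta_pos":[-0.46,-0.01,-0.08],"twist":-0.006,"jaw":55},
    {"delta_pos":[-0.55,-0.01,-0.1],"twist":-0.007,"jaw":55},
    {"delta_pos":[-0.63,-0.01,-0.11],"twist":-0.008,"jaw":55},
    {"delta_pos":[-0.68,-0.01,-0.12],"twist":-0.0086,"jaw":55},
    {"delta_pos":[-0.685,-0.01,-0.121],"twist":-0.0086,"jaw":55},
  ],
)

```text
time: 5.4
position: [0.5064, -0.0525, 0.1186]
eef_rot: [[0.11, -0.0, -0.994], [0.994, 0.008, 0.11], [0.008, -1.0, 0.001]]
force: [-0.9, 0.1, -1.5]
gripper_width: 0.673
```

drive_tool(
  plan=[
    {"delta_pos":[0,0,0],"twist":0,"jaw":55},
    {"delta_pos":[0,0,0],"twist":0,"jaw":55},
    {"delta_pos":[0,0,0],"twist":0,"jaw":55},
    {"delta_pos":[0,0,0],"twist":0,"jaw":55},
    {"delta_pos":[0,0,0],"twist":0,"jaw":55},
    {"delta_pos":[0,0,0],"twist":0,"jaw":55},
    {"delta_pos":[0,0,0],"twist":0,"jaw":55},
    {"delta_pos":[0,0,0],"twist":0,"jaw":55},
    {"delta_pos":[0,0,0],"twist":0,"jaw":55},
    {"delta_pos":[0,0,0],"twist":0,"jaw":55},
  ],
)

```text
time: 6.23
position: [0.5064, -0.0524, 0.1187]
eef_rot: [[0.11, -0.0, -0.994], [0.994, 0.008, 0.11], [0.008, -1.0, 0.001]]
force: [0.1, -0.2, -1.1]
gripper_width: 0.673
```

```bash
python3 - <<'E'
from h import *
cmd([*rd(-.14),.081],174.1)
kc,im=shot("wrist","w5")
kc,im=shot("scene","s5")
cv2.imwrite("pics/m5.png",cv2.resize(im[60:290,180:400],None,fx=2.5,fy=2.5,interpolation=cv2.INTER_CUBIC))
kc,im=shot("top","t5")
cv2.imwrite("pics/m5t.png",cv2.resize(im[110:290,200:400],None,fx=3.3,fy=3.3,interpolation=cv2.INTER_CUBIC))
E
```

```text
t 6.2333 pos [ 0.5064 -0.0524  0.1187] head 173.6933093130606 delta [ 0.014   0.0942 -0.001 ] twist -0.0011296963526094019 F [ 0.0634 -0.1591 -1.1134] w 0.6733135662486718 tilt [ 0.0077 -1.      0.0009]
```

View pics/w5.png

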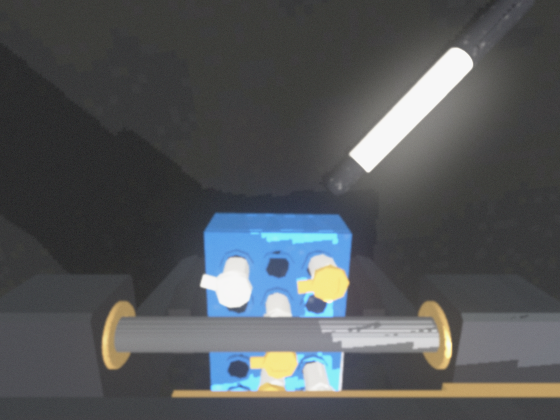

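View pics/m5.png

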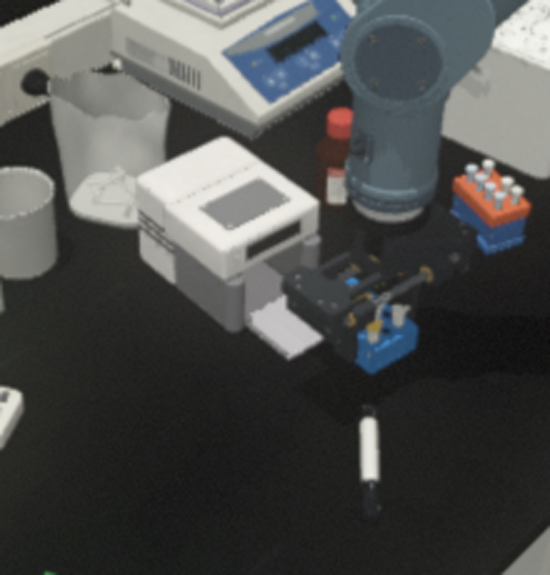

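View pics/m5t.png

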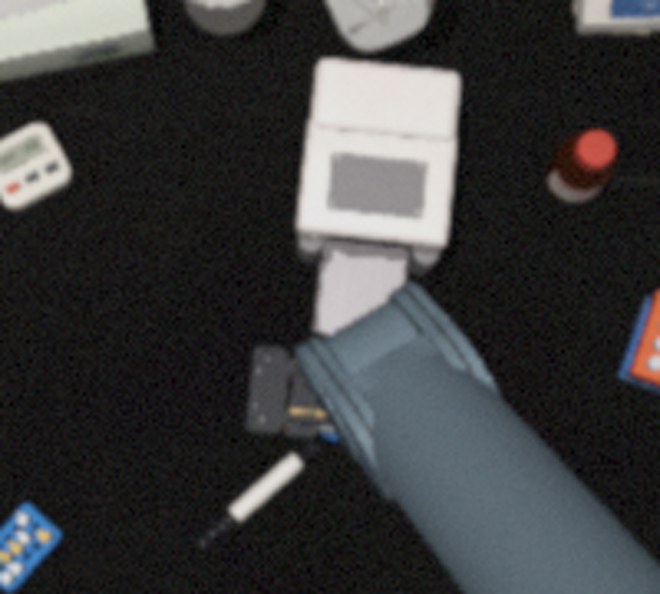

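drive_tool(
  plan=[
    {"delta_pos":[0.007,0.03,0],"twist":-0.001,"jaw":55},
    {"delta_pos":[0.014,0.06,0],"twist":-0.001,"jaw":55},
    {"delta_pos":[0.014,0.09,0],"twist":-0.001,"jaw":55},
    {"delta_pos":[0.014,0.093,-0.01],"twist":-0.001,"jaw":55},
    {"delta_pos":[0.014,0.093,-0.04],"twist":-0.001,"jaw":55},
    {"delta_pos":[0.014,0.093,-0.07],"twist":-0.001,"jaw":55},
    {"delta_pos":[0.014,0.093,-0.1],"twist":-0.001,"jaw":55},
    {"delta_pos":[0.014,0.093,-0.12],"twist":-0.001,"jaw":55},
    {"delta_pos":[0.014,0.093,-0.12],"twist":-0.001,"jaw":55},
    {"delta_pos":[0.014,0.093,-0.12],"twist":-0.001,"jaw":55},
  ],
)

```text
time: 7.22
position: [0.549, -0.0515, 0.0788]
eef_rot: [[0.103, -0.014, -0.995], [0.995, 0.007, 0.103], [0.005, -1.0, 0.014]]
force: [-12.9, 1.0, 0.8]
gripper_width: 0.672
```

```bash
python3 - <<'E'
from h import *
cmd([*rd(-.055),.079],174.1)
kc,im=shot("wrist","w6")
kc,im=shot("scene","s6")
cv2.imwrite("pics/m6.png",cv2.resize(im[110:230,220:370],None,fx=5,fy=5,interpolation=cv2.INTER_CUBIC))
E
```

```text
t 7.2167 pos [ 0.549  -0.0515  0.0788] head 174.07333562677405 delta [ 0.0015 -0.0021 -0.108 ] twist -7.406770340539184e-05 F [-12.9356   0.9746   0.7804] w 0.6723333970187799 tilt [ 0.0054 -0.9999  0.0145]
```

View pics/w6.png

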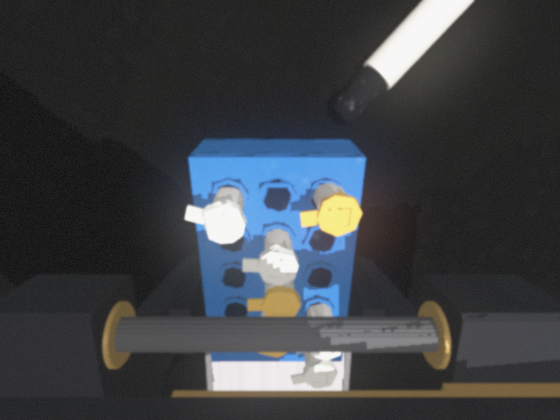

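View pics/m6.png

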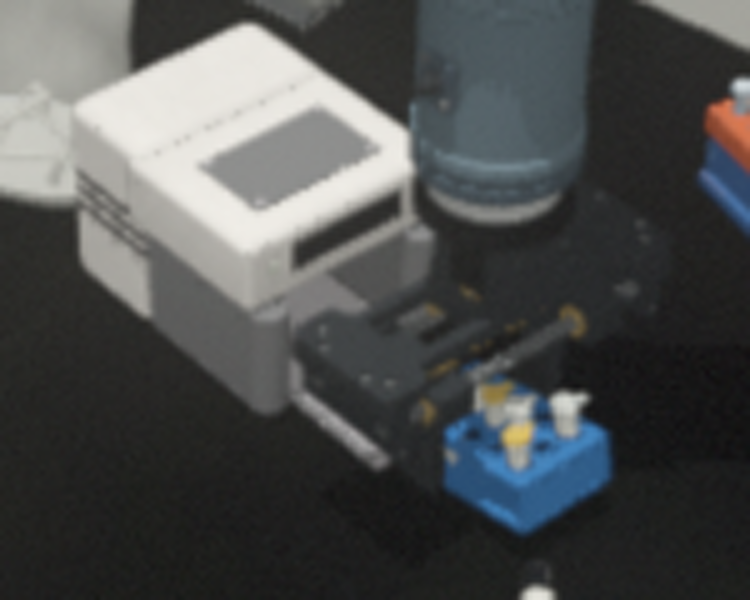

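```bash
python3 - <<'E'
from h import *
for n,P in(("w5",[(205,226),(351,228)]),("w6",[(190,158),(364,158)])):
  kc,im=load(n);C=np.linalg.inv(kc[1])
  for z in ([.077,.079] if n=="w5" else [.035,.038]):
    W=ray(kc,P,z);print(n,z,W,np.linalg.norm(W[0]-W[1]),"mid inr",inr(W.mean(0)))
print("tcp inr",inr([.549,-.0515]),inr([.5064,-.0524]))
kc,im=load("w6");
cv2.imwrite("pics/m6w.png",cv2.resize(im[130:400,180:380],None,fx=2.2,fy=2.2,interpolation=cv2.INTER_CUBIC))
E
```

```text
w5 0.077 [[ 0.4728 -0.0762  0.077 ]
 [ 0.4801 -0.0195  0.077 ]] 0.05715535825637003 mid inr [-0.1707 -0.0044]
w5 0.079 [[ 0.4722 -0.0757  0.079 ]
 [ 0.4794 -0.0199  0.079 ]] 0.056235717819938365 mid inr [-0.1713 -0.0045]
w6 0.035 [[ 0.4886 -0.0775  0.035 ]
 [ 0.4954 -0.0121  0.035 ]] 0.06577287069430944 mid inr [-0.1556  0.0002]
w6 0.038 [[ 0.4884 -0.0768  0.038 ]
 [ 0.495  -0.0129  0.038 ]] 0.06422403269398376 mid inr [-0.1559  0.0002]
tcp inr [-0.0982 -0.0006] [-0.1404 -0.0059]
```

View pics/m6w.png

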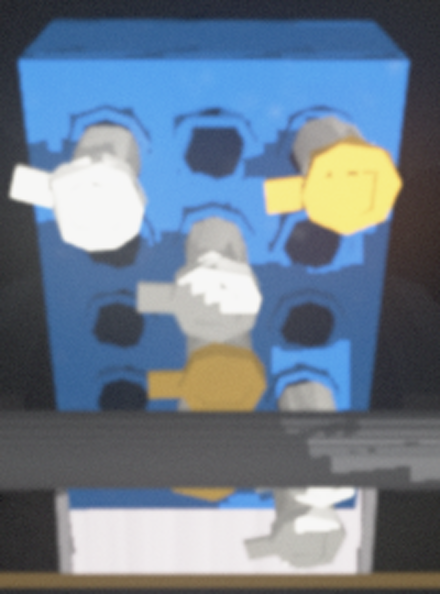

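```bash
python3 - <<'E'
from h import *
kc,im=load("w6");print("marker tip",ray(kc,[(345,112),(335,105)],.008),inr(ray(kc,[(345,112)],.008)))
kc,im=load("w3");W=ray(kc,[(202,236),(349,236)],.029);print(W,np.linalg.norm(W[0]-W[1]))
kc,im=load("w4");W=ray(kc,[(206,229),(350,231)],.081);print(W,np.linalg.norm(W[0]-W[1]))
cmd([*rd(-.125),.095],174.1)
E
```

```text
marker tip [[ 0.4775 -0.0129  0.008 ]
 [ 0.4741 -0.0171  0.008 ]] [[-0.1732  0.0305]]
[[0.4709 0.208  0.029 ]
 [0.4801 0.2649 0.029 ]] 0.057621962775846115
[[0.4702 0.2111 0.081 ]
 [0.4801 0.2663 0.081 ]] 0.0560764237051542
t 7.3167 pos [ 0.5489 -0.0514  0.0788] head 174.07684469205347 delta [ 0.0016 -0.0395  0.0675] twist -6.432029985145644e-05 F [-12.7699   1.5717   0.9459] w 0.674811199152634 tilt [ 0.0055 -0.9999  0.0141]
```

```bash
python3 - <<'E'
from h import *
cmd([*rd(-.15,-.055),.105],174.1)
E
```

```text
t 7.3167 pos [ 0.5489 -0.0514  0.0788] head 174.07684469205347 delta [-0.1358 -0.0644  0.1303] twist -6.432029985145644e-05 F [-12.7699   1.5717   0.9459] w 0.674811199152634 tilt [ 0.0055 -0.9999  0.0141]
```

drive_tool(
  plan=[
    {"delta_pos":[0,0,0.02],"twist":0,"jaw":55},
    {"delta_pos":[0,-0.02,0.04],"twist":0,"jaw":55},
    {"delta_pos":[0,-0.05,0.07],"twist":0,"jaw":55},
    {"delta_pos":[-0.02,-0.07,0.1],"twist":0,"jaw":55},
    {"delta_pos":[-0.06,-0.07,0.13],"twist":0,"jaw":55},
    {"delta_pos":[-0.1,-0.07,0.13],"twist":0,"jaw":55},
    {"delta_pos":[-0.135,-0.07,0.13],"twist":0,"jaw":55},
    {"delta_pos":[-0.135,-0.07,0.13],"twist":0,"jaw":55},
    {"delta_pos":[-0.135,-0.07,0.13],"twist":0,"jaw":55},
    {"delta_pos":[-0.135,-0.07,0.13],"twist":0,"jaw":55},
  ],
)

```text
time: 8.15
position: [0.4925, -0.0989, 0.1076]
eef_rot: [[0.103, -0.012, -0.995], [0.995, 0.008, 0.103], [0.006, -1.0, 0.013]]
force: [0.3, 0.1, -1.6]
gripper_width: 0.678
```

```bash
python3 - <<'E'
from h import *
cmd([*rd(-.15,-.055),.08],174.1)
kc,im=shot("scene","s7")
cv2.imwrite("pics/m7.png",cv2.resize(im[110:250,240:390],None,fx=4,fy=4,interpolation=cv2.INTER_CUBIC))
kc,im=shot("wrist","w7")
E
```

```text
t 8.15 pos [ 0.4925 -0.0989  0.1076] head 174.11602107390448 delta [-0.004   0.069   0.0004] twist 4.450298306800783e-05 F [ 0.337   0.0891 -1.5759] w 0.6775273265912795 tilt [ 0.0064 -0.9999  0.0132]
```

View pics/m7.png

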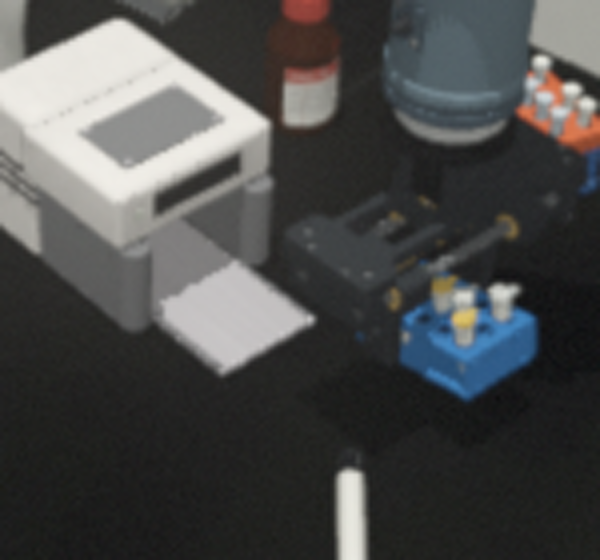

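View pics/w7.png

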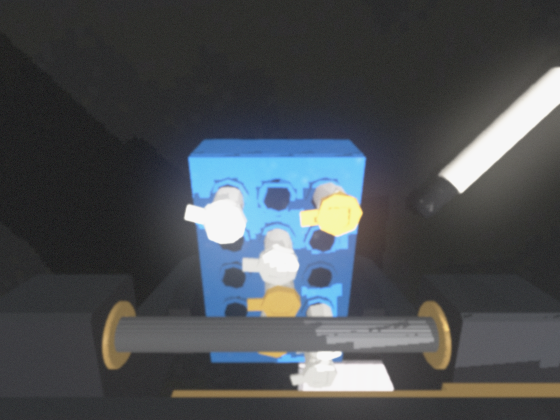

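drive_tool(
  plan=[
    {"delta_pos":[0,0.01,0],"twist":0,"jaw":55},
    {"delta_pos":[0,0.02,0],"twist":0,"jaw":55},
    {"delta_pos":[0,0.03,0],"twist":0,"jaw":55},
    {"delta_pos":[0,0.04,0],"twist":0,"jaw":55},
    {"delta_pos":[0,0.05,0],"twist":0,"jaw":55},
    {"delta_pos":[0,0.06,0],"twist":0,"jaw":55},
    {"delta_pos":[0,0.07,0],"twist":0,"jaw":55},
    {"delta_pos":[0,0.08,0],"twist":0,"jaw":55},
    {"delta_pos":[0,0.09,0],"twist":0,"jaw":55},
    {"delta_pos":[0,0.09,0],"twist":0,"jaw":55},
  ],
  grip_force=5,
)

```text
time: 9.08
position: [0.4916, -0.0983, 0.0707]
eef_rot: [[0.102, -0.014, -0.995], [0.995, 0.008, 0.102], [0.006, -1.0, 0.014]]
force: [0.2, -0.5, -0.1]
gripper_width: 0.674
```

drive_tool(
  plan=[
    {"delta_pos":[0,0,0],"twist":0,"jaw":61},
    {"delta_pos":[0,0,0],"twist":0,"jaw":63},
    {"delta_pos":[0,0,0],"twist":0,"jaw":66},
    {"delta_pos":[0,0,0],"twist":0,"jaw":72},
    {"delta_pos":[0,0,0],"twist":0,"jaw":75},
    {"delta_pos":[0,0,0],"twist":0,"jaw":75},
    {"delta_pos":[0,0,0],"twist":0,"jaw":75},
    {"delta_pos":[0,0,0],"twist":0,"jaw":75},
    {"delta_pos":[0,0,0],"twist":0,"jaw":75},
    {"delta_pos":[0,0,0],"twist":0,"jaw":75},
  ],
)

```text
time: 9.92
position: [0.4916, -0.0983, 0.0707]
eef_rot: [[0.102, -0.014, -0.995], [0.995, 0.008, 0.101], [0.006, -1.0, 0.015]]
force: [0.7, 0.1, 0.0]
gripper_width: 0.854
```

```bash
python3 - <<'E'
from h import *
cmd([*rd(-.15,-.055),.08],174.1)
kc,im=shot("scene","s8")
cv2.imwrite("pics/m8.png",cv2.resize(im[110:250,240:390],None,fx=4,fy=4,interpolation=cv2.INTER_CUBIC))
kc,im=shot("wrist","w8")
E
```

```text
t 9.9167 pos [ 0.4916 -0.0983  0.0707] head 174.17914171153146 delta [-0.0047 -0.0232 -0.0008] twist 0.0002198380875873972 F [0.722  0.1418 0.0354] w 0.8538986389306386 tilt [ 0.0064 -0.9999  0.0145]
```

View pics/m8.png

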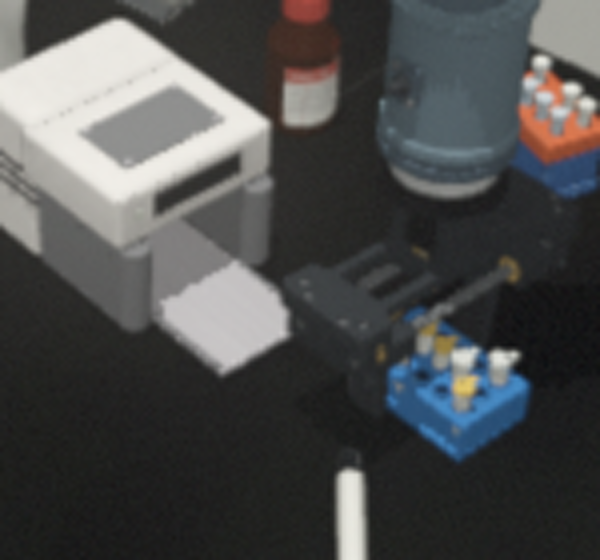

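View pics/w8.png

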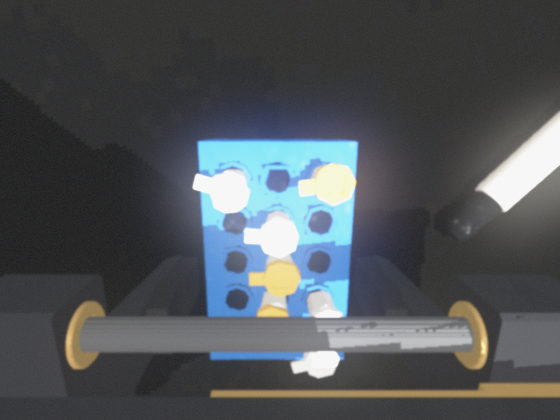

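```bash
python3 - <<'E'
from h import *
kc,im=load("w8")
W=ray(kc,[(198,143),(357,143),(343,358),(210,358)],.029);print(W,np.linalg.norm(np.diff(W,axis=0,append=W[:1]),axis=1));c=W.mean(0);print(c)
e=W[2]+W[3]-W[0]-W[1];print(np.degrees(np.arctan2(e[1],e[0])))
a=np.radians(-5.9);u=np.array([np.cos(a),np.sin(a)])
p=c[:2]-.010*u;cmd([*p,.070],174.1)
E
```

```text
[[ 0.426  -0.1201  0.029 ]
 [ 0.432  -0.0619  0.029 ]
 [ 0.5242 -0.0717  0.029 ]
 [ 0.5179 -0.1299  0.029 ]] [0.0584 0.0927 0.0586 0.0924]
[ 0.475  -0.0959  0.029 ]
-6.044983014694049
t 10.0167 pos [ 0.4916 -0.0984  0.0707] head 174.17073269848328 delta [0.0019 0.0028 0.0668] twist 0.00019647971800912007 F [-0.0415  0.1946 -0.0105] w 0.8507660364709548 tilt [ 0.0064 -0.9999  0.0145]
```

drive_tool(
  plan=[
    {"delta_pos":[0.002,0,0.02],"twist":0,"jaw":75},
    {"delta_pos":[0.002,0,0.045],"twist":0,"jaw":75},
    {"delta_pos":[0.002,0,0.067],"twist":0,"jaw":75},
    {"delta_pos":[0.002,0,0.067],"twist":0,"jaw":75},
    {"delta_pos":[0.002,0,0.067],"twist":0,"jaw":50},
    {"delta_pos":[0.002,0,0.067],"twist":0,"jaw":50},
    {"delta_pos":[0.002,0,0.067],"twist":0,"jaw":50},
    {"delta_pos":[0.002,0,0.067],"twist":0,"jaw":50},
    {"delta_pos":[0.002,0,0.067],"twist":0,"jaw":50},
    {"delta_pos":[0.002,0,0.067],"twist":0,"jaw":50},
  ],
  grip_force=40,
)

```text
time: 10.85
position: [0.4654, -0.0949, 0.0713]
eef_rot: [[0.102, -0.013, -0.995], [0.995, 0.008, 0.102], [0.006, -1.0, 0.014]]
force: [-0.5, -0.3, 2.4]
gripper_width: 0.669
```

drive_tool(
  plan=[
    {"delta_pos":[0,0,0],"twist":0,"jaw":50},
    {"delta_pos":[0,0,0],"twist":0,"jaw":50},
    {"delta_pos":[0,-0.02,0],"twist":0,"jaw":50},
    {"delta_pos":[0,-0.05,0],"twist":0,"jaw":50},
    {"delta_pos":[0,-0.08,0],"twist":0,"jaw":50},
    {"delta_pos":[0,-0.1,0],"twist":0,"jaw":50},
    {"delta_pos":[0,-0.1,0],"twist":0,"jaw":50},
    {"delta_pos":[0,-0.1,0],"twist":0,"jaw":50},
    {"delta_pos":[0,-0.1,0],"twist":0,"jaw":50},
    {"delta_pos":[0,-0.1,0],"twist":0,"jaw":50},
  ],
)

```text
time: 11.68
position: [0.4656, -0.0952, 0.1109]
eef_rot: [[0.102, -0.014, -0.995], [0.995, 0.008, 0.102], [0.006, -1.0, 0.015]]
force: [0.2, 0.6, -0.5]
gripper_width: 0.67
```

```bash
python3 - <<'E'
from h import *
cmd([*rd(-.13,0),.11],174.1)
kc,im=shot("scene","s9")
cv2.imwrite("pics/m9.png",cv2.resize(im[110:250,240:390],None,fx=4,fy=4,interpolation=cv2.INTER_CUBIC))
kc,im=shot("wrist","w9")
E
```

```text
t 11.6833 pos [ 0.4656 -0.0952  0.1109] head 174.16169910025212 delta [ 0.1316  0.0015 -0.1167] twist 0.00017138638958924288 F [ 0.1877  0.6    -0.5402] w 0.6700706548977797 tilt [ 0.0064 -0.9999  0.0146]
```

View pics/m9.png

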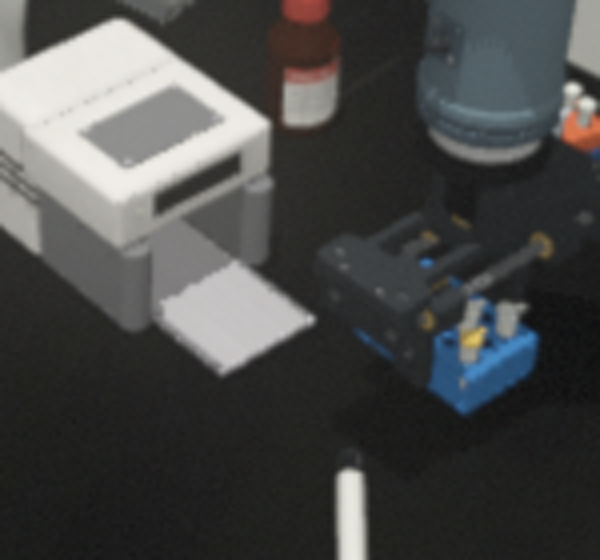

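View pics/w9.png

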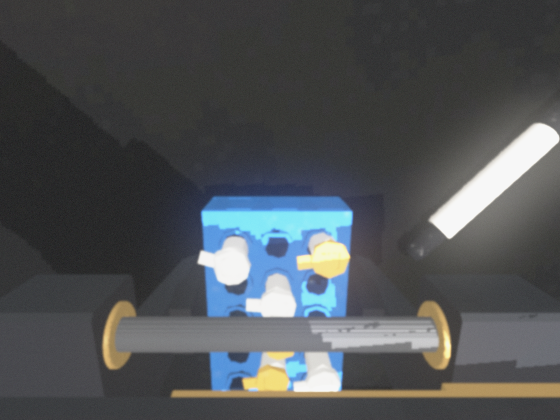

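drive_tool(
  plan=[
    {"delta_pos":[0.02,0,-0.015],"twist":0,"jaw":50},
    {"delta_pos":[0.05,0,-0.04],"twist":0,"jaw":50},
    {"delta_pos":[0.08,0,-0.07],"twist":0,"jaw":50},
    {"delta_pos":[0.11,0,-0.1],"twist":0,"jaw":50},
    {"delta_pos":[0.132,0,-0.117],"twist":0,"jaw":50},
    {"delta_pos":[0.132,0,-0.14],"twist":0,"jaw":50},
    {"delta_pos":[0.132,0,-0.16],"twist":0,"jaw":50},
    {"delta_pos":[0.132,0.03,-0.17],"twist":0,"jaw":50},
    {"delta_pos":[0.132,0.05,-0.17],"twist":0,"jaw":50},
    {"delta_pos":[0.132,0.05,-0.17],"twist":0,"jaw":50},
  ],
)

```text
time: 12.62
position: [0.5367, -0.0503, 0.0879]
eef_rot: [[0.103, -0.018, -0.995], [0.995, 0.008, 0.103], [0.006, -1.0, 0.019]]
force: [-0.5, 0.1, -1.4]
gripper_width: 0.672
```

```bash
python3 - <<'E'
from h import *
cmd([*rd(-.055,0),.087],174.1)
kc,im=shot("top","t10")
cv2.imwrite("pics/m10.png",cv2.resize(im[110:250,250:400],None,fx=4,fy=4,interpolation=cv2.INTER_CUBIC))
kc,im=shot("wrist","w10")
E
```

```text
t 12.6167 pos [ 0.5367 -0.0503  0.0879] head 174.10829267971863 delta [ 0.0015 -0.0004 -0.1387] twist 2.3035221440655582e-05 F [-0.489   0.1153 -1.3511] w 0.6719981920719355 tilt [ 0.0058 -0.9998  0.0186]
```

View pics/m10.png

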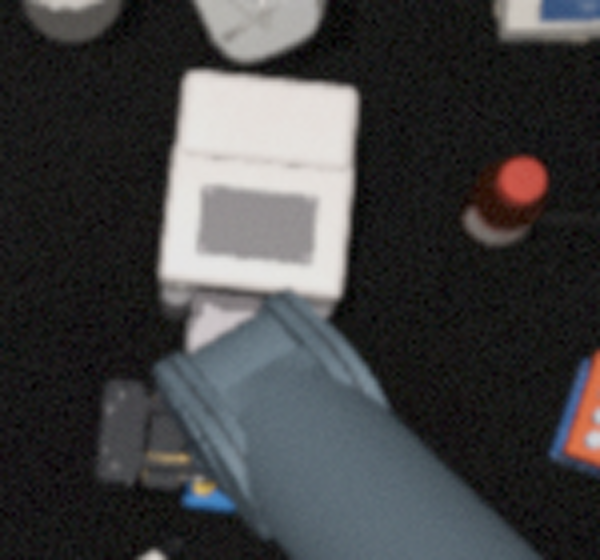

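View pics/w10.png

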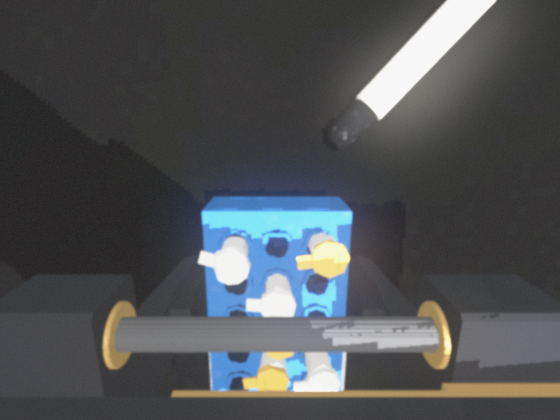

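drive_tool(
  plan=[
    {"delta_pos":[0.001,0,-0.02],"twist":0,"jaw":50},
    {"delta_pos":[0.001,0,-0.045],"twist":0,"jaw":50},
    {"delta_pos":[0.001,0,-0.07],"twist":0,"jaw":50},
    {"delta_pos":[0.001,0,-0.095],"twist":0,"jaw":50},
    {"delta_pos":[0.001,0,-0.12],"twist":0,"jaw":50},
    {"delta_pos":[0.001,0,-0.135],"twist":0,"jaw":50},
    {"delta_pos":[0.001,0,-0.138],"twist":0,"jaw":50},
    {"delta_pos":[0.001,0,-0.138],"twist":0,"jaw":50},
    {"delta_pos":[0.001,0,-0.138],"twist":0,"jaw":50},
    {"delta_pos":[0.001,0,-0.138],"twist":0,"jaw":50},
  ],
)

```text
time: 13.55
position: [0.5916, -0.055, 0.0883]
eef_rot: [[0.102, -0.017, -0.995], [0.995, 0.008, 0.102], [0.006, -1.0, 0.018]]
force: [-0.4, 0.0, -1.0]
gripper_width: 0.671
```

```bash
python3 - <<'E'
from h import *
cmd([*rd(-.055,0),.080],174.1)
kc,im=shot("scene","s11")
cv2.imwrite("pics/m11.png",cv2.resize(im[110:230,220:370],None,fx=5,fy=5,interpolation=cv2.INTER_CUBIC))
kc,im=shot("wrist","w11")
E
```

```text
t 13.55 pos [ 0.5916 -0.055   0.0883] head 174.16607362764304 delta [-0.0009  0.0207 -0.0014] twist 0.00018353785456402724 F [-0.3512  0.0093 -0.9755] w 0.6712716225597964 tilt [ 0.0059 -0.9998  0.0177]
```

View pics/m11.png

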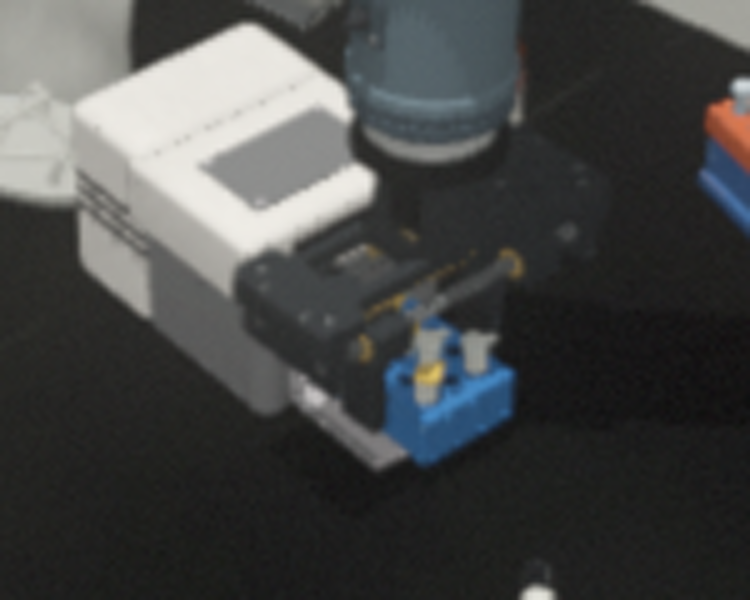

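View pics/w11.png

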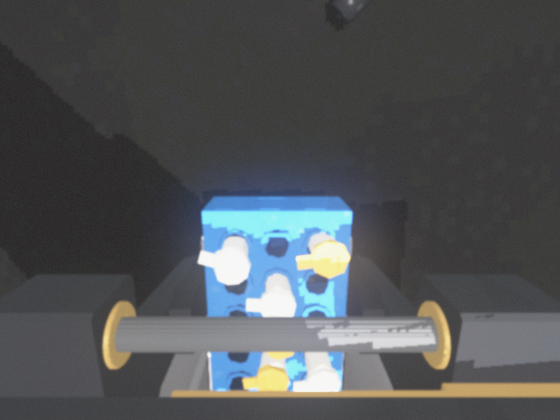

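drive_tool(
  plan=[
    {"delta_pos":[-0.001,0.007,0],"twist":0,"jaw":50},
    {"delta_pos":[-0.001,0.014,0],"twist":0,"jaw":50},
    {"delta_pos":[-0.001,0.02,0],"twist":0,"jaw":50},
    {"delta_pos":[-0.001,0.021,0],"twist":0,"jaw":50},
    {"delta_pos":[-0.001,0.021,0],"twist":0,"jaw":62},
    {"delta_pos":[-0.001,0.021,0],"twist":0,"jaw":65},
    {"delta_pos":[-0.001,0.021,0],"twist":0,"jaw":70},
    {"delta_pos":[-0.001,0.021,0],"twist":0,"jaw":76},
    {"delta_pos":[-0.001,0.021,0],"twist":0,"jaw":76},
    {"delta_pos":[-0.001,0.021,0],"twist":0,"jaw":76},
  ],
)

```text
time: 14.48
position: [0.5916, -0.0553, 0.08]
eef_rot: [[0.102, -0.017, -0.995], [0.995, 0.008, 0.102], [0.006, -1.0, 0.017]]
force: [0.2, 0.1, 0.3]
gripper_width: 0.864
```

```bash
python3 - <<'E'
from h import *
cmd([*rd(-.055,0),.140],174.1)
kc,im=shot("wrist","w12")
E
```

```text
t 14.4833 pos [ 0.5916 -0.0553  0.08  ] head 174.16646371006453 delta [ 0.0009 -0.1499  0.0017] twist 0.00018462141684594258 F [0.1927 0.0604 0.3414] w 0.8636523957588241 tilt [ 0.006  -0.9998  0.0173]
```

View pics/w12.png

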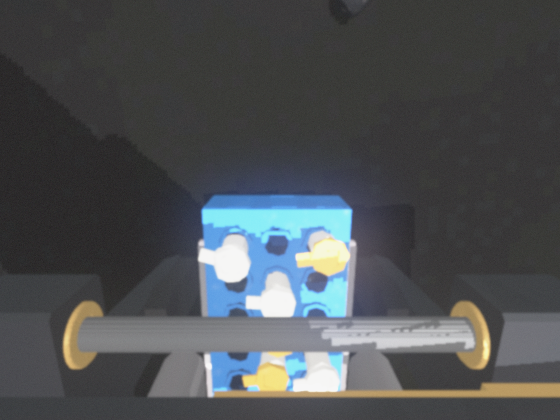

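drive_tool(
  plan=[
    {"delta_pos":[0,-0.04,0],"twist":0,"jaw":76},
    {"delta_pos":[0,-0.09,0],"twist":0,"jaw":76},
    {"delta_pos":[0,-0.14,0],"twist":0,"jaw":76},
    {"delta_pos":[0,-0.16,0],"twist":0,"jaw":76},
    {"delta_pos":[0,-0.16,0.05],"twist":0,"jaw":50},
    {"delta_pos":[0,-0.16,0.11],"twist":0,"jaw":20},
    {"delta_pos":[0,-0.16,0.17],"twist":0,"jaw":20},
    {"delta_pos":[0,-0.16,0.19],"twist":0,"jaw":20},
    {"delta_pos":[0,-0.16,0.19],"twist":0,"jaw":20},
    {"delta_pos":[0,-0.16,0.19],"twist":0,"jaw":20},
  ],
  grip_force=20,
)

```text
time: 15.37
position: [0.518, -0.0483, 0.1458]
eef_rot: [[0.102, -0.015, -0.995], [0.995, 0.007, 0.102], [0.006, -1.0, 0.016]]
force: [0.1, -0.5, 0.6]
gripper_width: 0.432
```

```bash
python3 - <<'E'
from h import *
cmd([*rd(-.13,0),.080],174.1)
kc,im=shot("wrist","w13")
kc,im=shot("scene","s13")
cv2.imwrite("pics/m13.png",cv2.resize(im[110:230,220:370],None,fx=5,fy=5,interpolation=cv2.INTER_CUBIC))
E
```

```text
t 15.3667 pos [ 0.518  -0.0483  0.1458] head 174.15583566290508 delta [ 0.0006  0.1646 -0.001 ] twist 0.00015509906362522782 F [ 0.0713 -0.4995  0.5629] w 0.4318712313840032 tilt [ 0.0059 -0.9999  0.0159]
```

View pics/w13.png

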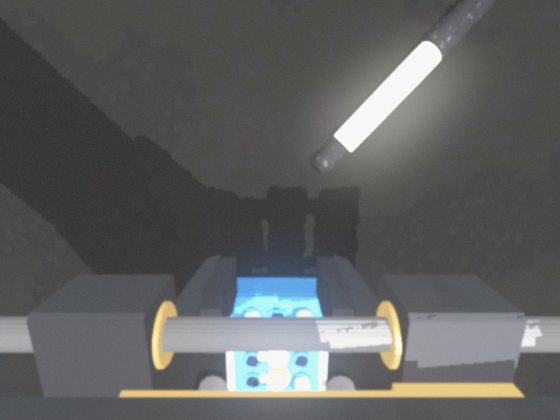

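View pics/m13.png

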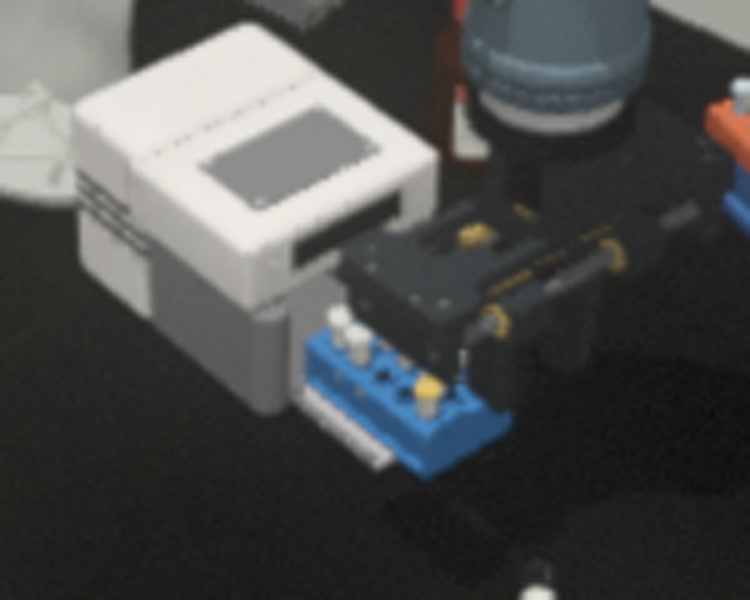

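drive_tool(
  plan=[
    {"delta_pos":[0,0.02,0],"twist":0,"jaw":20},
    {"delta_pos":[0,0.05,0],"twist":0,"jaw":20},
    {"delta_pos":[0,0.08,0],"twist":0,"jaw":20},
    {"delta_pos":[0,0.12,0],"twist":0,"jaw":20},
    {"delta_pos":[0,0.15,0],"twist":0,"jaw":20},
    {"delta_pos":[0,0.164,0],"twist":0,"jaw":20},
    {"delta_pos":[0,0.164,-0.03],"twist":0,"jaw":20},
    {"delta_pos":[0,0.164,-0.05],"twist":0,"jaw":20},
    {"delta_pos":[0,0.164,-0.06],"twist":0,"jaw":20},
    {"delta_pos":[0,0.164,-0.06],"twist":0,"jaw":20},
  ],
)

```text
time: 16.3
position: [0.5427, -0.0501, 0.0798]
eef_rot: [[0.103, -0.013, -0.995], [0.995, 0.008, 0.103], [0.007, -1.0, 0.014]]
force: [0.5, -0.6, 0.4]
gripper_width: 0.228
```

```bash
python3 - <<'E'
from h import *
cmd([*rd(-.06,0),.080],174.1);print(inr(telemetry.read_state()["position"]))
kc,im=shot("wrist","w14")
E
```

```text
t 16.3 pos [ 0.5427 -0.0501  0.0798] head 174.10365250078755 delta [-0.0003 -0.002  -0.1113] twist 1.014583552097924e-05 F [ 0.524  -0.5894  0.432 ] w 0.22810187409275526 tilt [ 0.0068 -0.9999  0.0142]
[-0.1045  0.0001]
```

View pics/w14.png

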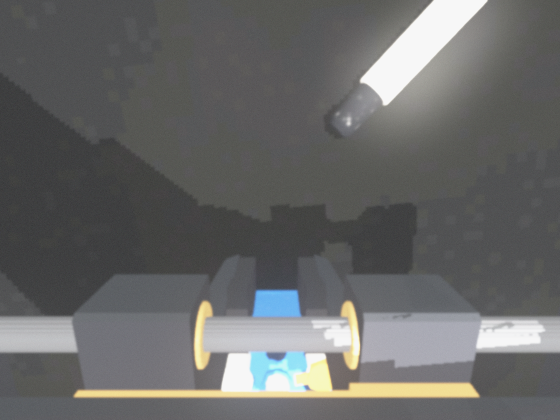

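drive_tool(
  plan=[
    {"delta_pos":[0,0,-0.012],"twist":0,"jaw":20},
    {"delta_pos":[0,0,-0.025],"twist":0,"jaw":20},
    {"delta_pos":[0,0,-0.04],"twist":0,"jaw":20},
    {"delta_pos":[0,0,-0.055],"twist":0,"jaw":20},
    {"delta_pos":[0,0,-0.07],"twist":0,"jaw":20},
    {"delta_pos":[0,0,-0.085],"twist":0,"jaw":20},
    {"delta_pos":[0,0,-0.1],"twist":0,"jaw":20},
    {"delta_pos":[0,0,-0.115],"twist":0,"jaw":20},
    {"delta_pos":[0,0,-0.124],"twist":0,"jaw":20},
    {"delta_pos":[0,0,-0.124],"twist":0,"jaw":20},
  ],
)

```text
time: 17.18
position: [0.5923, -0.0553, 0.0791]
eef_rot: [[0.103, -0.013, -0.995], [0.995, 0.008, 0.103], [0.007, -1.0, 0.014]]
force: [0.8, -0.7, 0.2]
gripper_width: 0.226
```

```bash
python3 - <<'E'
from h import *
cmd([*rd(-.06,0),.080],174.1);print(inr(telemetry.read_state()["position"]))
kc,im=shot("wrist","w15")
kc,im=shot("scene","s15")
cv2.imwrite("pics/m15.png",cv2.resize(im[110:230,220:370],None,fx=5,fy=5,interpolation=cv2.INTER_CUBIC))
E
```

```text
t 17.1833 pos [ 0.5923 -0.0553  0.0791] head 174.09250290321052 delta [-0.0003 -0.0021  0.0134] twist -2.0825268859662552e-05 F [ 0.8241 -0.6833  0.1577] w 0.2259438359448969 tilt [ 0.0069 -0.9999  0.014 ]
[-0.0547  0.0001]
```

View pics/w15.png

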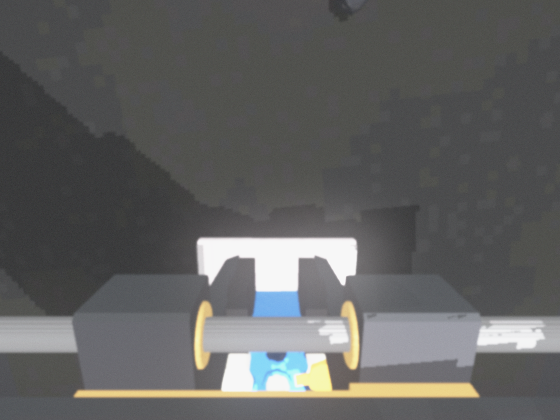

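View pics/m15.png

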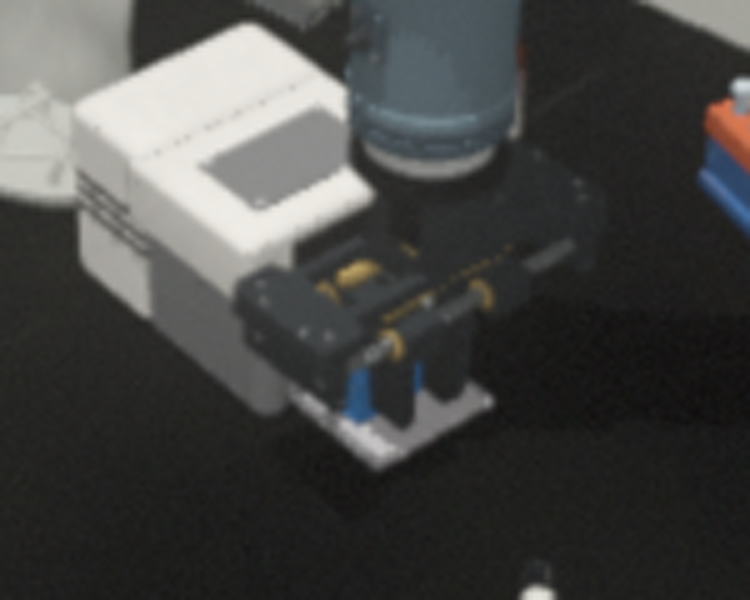

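drive_tool(
  plan=[
    {"delta_pos":[0,0,0.003],"twist":0,"jaw":20},
    {"delta_pos":[0,-0.03,0.003],"twist":0,"jaw":20},
    {"delta_pos":[0,-0.06,0.003],"twist":0,"jaw":20},
    {"delta_pos":[0,-0.09,0.003],"twist":0,"jaw":20},
    {"delta_pos":[0,-0.09,0.003],"twist":0,"jaw":20},
    {"delta_pos":[0,-0.09,-0.006],"twist":0,"jaw":20},
    {"delta_pos":[0,-0.09,-0.015],"twist":0,"jaw":20},
    {"delta_pos":[0,-0.09,-0.025],"twist":0,"jaw":20},
    {"delta_pos":[0,-0.09,-0.035],"twist":0,"jaw":20},
    {"delta_pos":[0,-0.09,-0.035],"twist":0,"jaw":20},
  ],
)

```text
time: 18.12
position: [0.6065, -0.0569, 0.1143]
eef_rot: [[0.103, -0.014, -0.995], [0.995, 0.009, 0.103], [0.007, -1.0, 0.015]]
force: [0.6, 0.6, 0.4]
gripper_width: 0.229
```

```bash
python3 - <<'E'
from h import *
cmd([*rd(-.04,0),.115],174.1);print(inr(telemetry.read_state()["position"]))
kc,im=load("w15");print("apron edge",inr(ray(kc,[(200,241),(355,241)],.008)),"rack edge",inr(ray(kc,[(278,292)],.037)))
kc,im=shot("wrist","w16")
kc,im=shot("scene","s16")
cv2.imwrite("pics/m16.png",cv2.resize(im[110:230,220:370],None,fx=5,fy=5,interpolation=cv2.INTER_CUBIC))
E
```

```text
t 18.1167 pos [ 0.6065 -0.0569  0.1143] head 174.09772543900903 delta [ 0.0002 -0.0016 -0.0009] twist -6.318224974914226e-06 F [0.5816 0.6253 0.4452] w 0.22923911036764882 tilt [ 0.007  -0.9999  0.0149]
[-0.0404 -0.0001]
apron edge [[-0.0693 -0.0365]
 [-0.0691  0.0395]] rack edge [[-0.057   0.0013]]
```

View pics/w16.png

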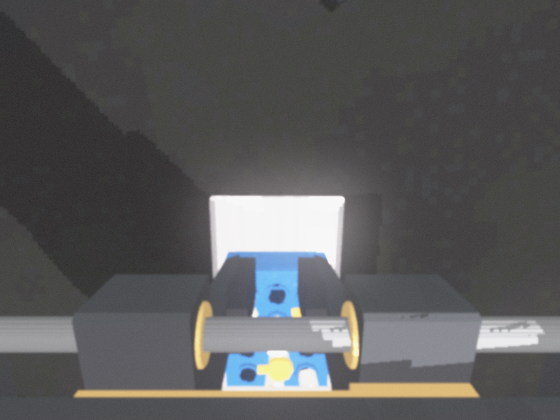

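View pics/m16.png

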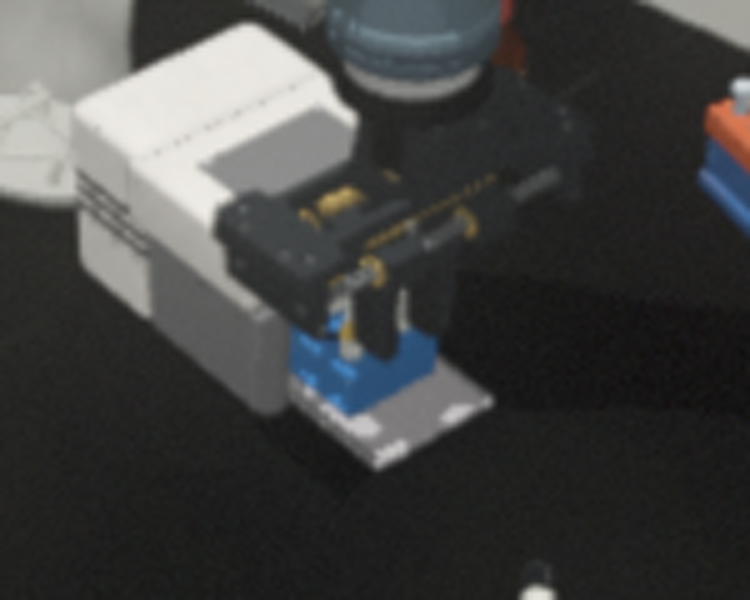

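```bash
python3 - <<'E'
from h import *
kc,im=load("w15");print("15 apron",inr(ray(kc,[(278,241)],.008)),"rear bottom",inr(ray(kc,[(278,292)],.008)))
kc,im=load("w16");print("16 apron",inr(ray(kc,[(278,198)],.008)),"rear bottom",inr(ray(kc,[(278,253)],.008)),"top",inr(ray(kc,[(278,270)],.037)))
cv2.imwrite("pics/m16w.png",cv2.resize(im[180:400,180:380],None,fx=2.7,fy=2.7,interpolation=cv2.INTER_CUBIC))
E
```

```text
15 apron [[-0.0692  0.0016]] rear bottom [[-0.0416  0.0017]]
16 apron [[-0.069   0.0019]] rear bottom [[-0.0348  0.002 ]] top [[-0.0367  0.0016]]
```

View pics/m16w.png

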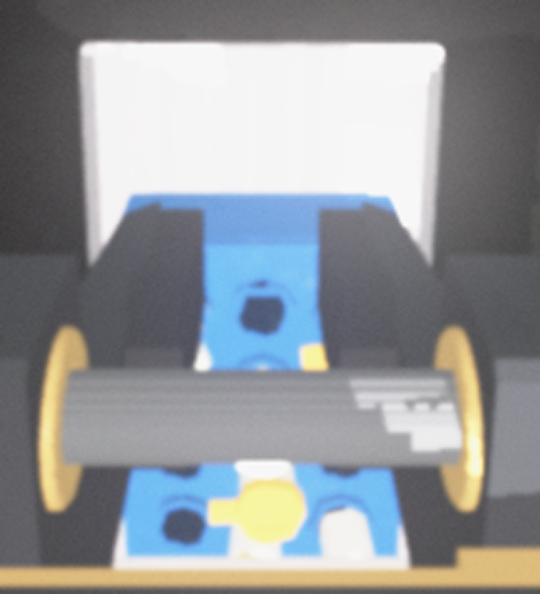

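drive_tool(
  plan=[
    {"delta_pos":[0,-0.0015,-0.004],"twist":0,"jaw":20},
    {"delta_pos":[0,-0.0015,-0.009],"twist":0,"jaw":20},
    {"delta_pos":[0,-0.0015,-0.014],"twist":0,"jaw":20},
    {"delta_pos":[0,-0.0015,-0.019],"twist":0,"jaw":20},
    {"delta_pos":[0,-0.0015,-0.024],"twist":0,"jaw":20},
    {"delta_pos":[0,-0.0015,-0.029],"twist":0,"jaw":20},
    {"delta_pos":[0,-0.0015,-0.034],"twist":0,"jaw":20},
    {"delta_pos":[0,-0.0015,-0.039],"twist":0,"jaw":20},
    {"delta_pos":[0,-0.0015,-0.044],"twist":0,"jaw":20},
    {"delta_pos":[0,-0.0015,-0.044],"twist":0,"jaw":20},
  ],
)

```text
time: 19.05
position: [0.6239, -0.0586, 0.1148]
eef_rot: [[0.103, -0.014, -0.995], [0.995, 0.009, 0.103], [0.007, -1.0, 0.015]]
force: [-0.1, 0.2, -0.5]
gripper_width: 0.231
```

```bash
python3 - <<'E'
from h import *
cmd([*rd(-.04,0),.115],174.1);print(inr(telemetry.read_state()["position"]))
kc,im=shot("wrist","w17")
cv2.imwrite("pics/m17w.png",cv2.resize(im[130:400,180:380],None,fx=2.2,fy=2.2,interpolation=cv2.INTER_CUBIC))
kc,im=shot("scene","s17")
cv2.imwrite("pics/m17.png",cv2.resize(im[110:230,220:370],None,fx=5,fy=5,interpolation=cv2.INTER_CUBIC))
E
```

```text
t 19.05 pos [ 0.6239 -0.0586  0.1148] head 174.1064694990607 delta [-0.0001  0.      0.0427] twist 1.797083072416525e-05 F [-0.0904  0.2186 -0.506 ] w 0.23074090034468858 tilt [ 0.0071 -0.9999  0.0147]
[-0.0229  0.    ]
```

View pics/m17w.png

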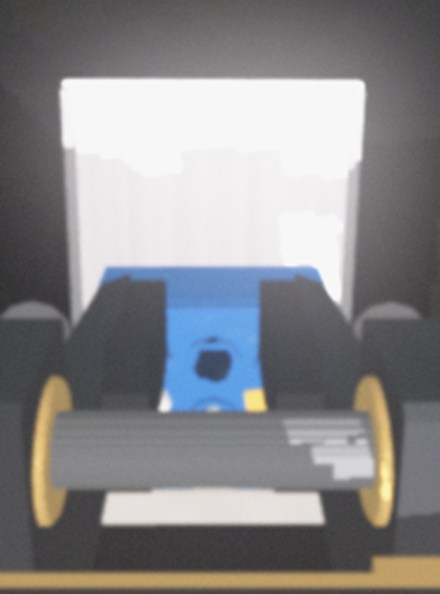

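View pics/m17.png

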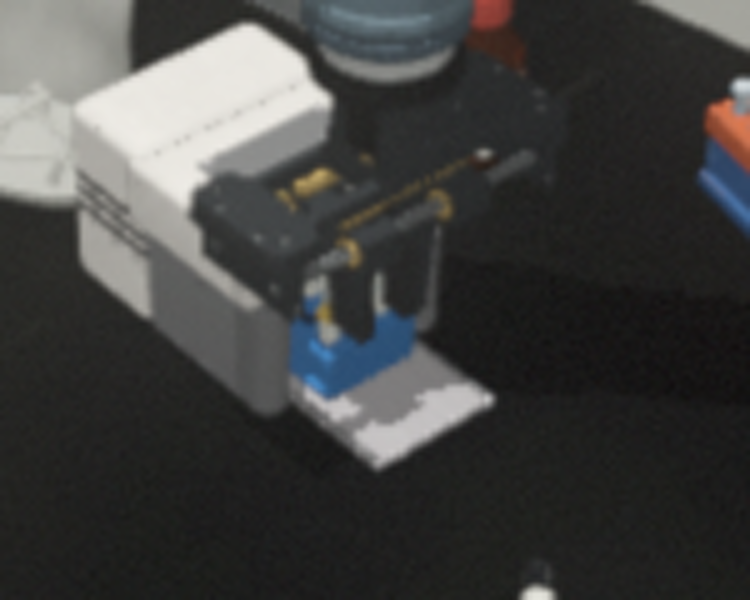

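```bash
python3 - <<'E'
from h import *
kc,im=load("w17");print(inr(ray(kc,[(278,166.5)],.008)),"rear bottom",inr(ray(kc,[(278,251.8)],.008)),"top",inr(ray(kc,[(278,270)],.037)))
E
```

```text
[[-0.0697  0.002 ]] rear bottom [[-0.018   0.0021]] top [[-0.0191  0.0017]]
```

drive_tool(
  plan=[
    {"delta_pos":[0,0,-0.004],"twist":0,"jaw":20},
    {"delta_pos":[0,0,-0.008],"twist":0,"jaw":20},
    {"delta_pos":[0,0,-0.012],"twist":0,"jaw":20},
    {"delta_pos":[0,0,-0.016],"twist":0,"jaw":20},
    {"delta_pos":[0,0,-0.02],"twist":0,"jaw":20},
    {"delta_pos":[0,0,-0.024],"twist":0,"jaw":20},
    {"delta_pos":[0,0,-0.028],"twist":0,"jaw":20},
    {"delta_pos":[0,0,-0.03],"twist":0,"jaw":20},
    {"delta_pos":[0,0,-0.03],"twist":0,"jaw":20},
    {"delta_pos":[0,0,-0.03],"twist":0,"jaw":20},
  ],
)

```text
time: 19.98
position: [0.635, -0.0597, 0.1144]
eef_rot: [[0.103, -0.016, -0.995], [0.995, 0.008, 0.103], [0.007, -1.0, 0.016]]
force: [-4.2, -0.1, 2.9]
gripper_width: 0.228
```

```bash
python3 - <<'E'
from h import *
cmd([*rd(-.04,0),.115],174.1);print(inr(telemetry.read_state()["position"]))
kc,im=shot("wrist","w18")
cv2.imwrite("pics/m18w.png",cv2.resize(im[110:400,180:380],None,fx=2,fy=2,interpolation=cv2.INTER_CUBIC))
kc,im=shot("scene","s18")
cv2.imwrite("pics/m18.png",cv2.resize(im[110:230,220:370],None,fx=5,fy=5,interpolation=cv2.INTER_CUBIC))
E
```

```text
t 19.9833 pos [ 0.635  -0.0597  0.1144] head 174.10870319232154 delta [-0.0001 -0.0003  0.0705] twist 2.41755342265214e-05 F [-4.1878 -0.0996  2.872 ] w 0.2282478057127151 tilt [ 0.0068 -0.9998  0.0163]
[-0.0118  0.0001]
```

View pics/m18w.png

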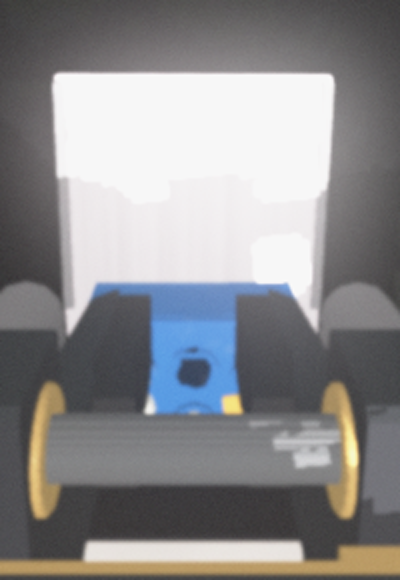

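View pics/m18.png

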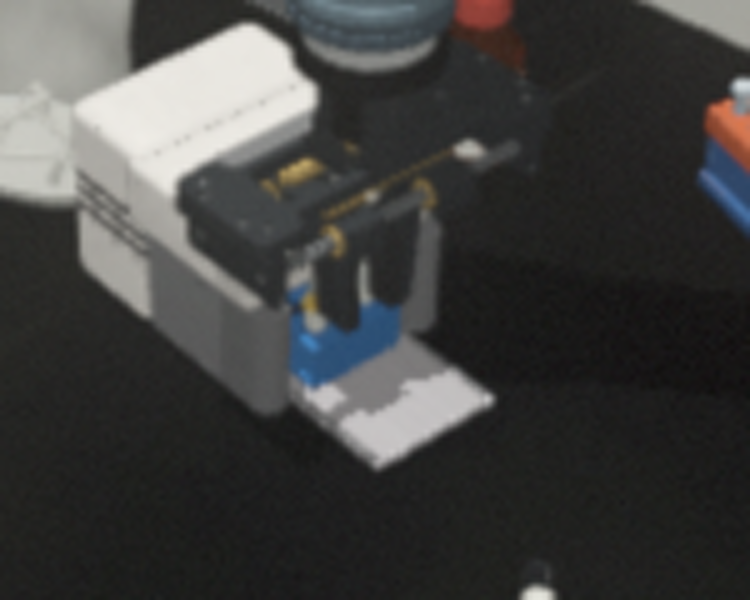

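```bash
python3 - <<'E'
from h import *
kc,im=load("w18");print(inr(ray(kc,[(278,147)],.008)),"rear bottom",inr(ray(kc,[(278,251.5)],.008)))
print(inr(ray(kc,[(180+2*0+85/2,110+541/2),(180+302/2,110+541/2)],.112)))
kc,im=load("w17");print(inr(ray(kc,[(180+104/2.2,130+490/2.2),(180+322/2.2,130+490/2.2)],.07)),inr(ray(kc,[(180+104/2.2,130+525/2.2),(180+322/2.2,130+525/2.2)],.112)))
s=telemetry.read_state();print(np.array(s["force"]),np.array(s["torque"]))
E
```

```text
[[-0.0697  0.002 ]] rear bottom [[-0.0074  0.0021]]
[[-0.0052 -0.0164]
 [-0.005   0.0171]]
[[ 0.0061 -0.0214]
 [ 0.0064  0.023 ]] [[-0.0203 -0.0148]
 [-0.0201  0.0155]]
[-5.5902  0.3531  3.2909] [ 0.0431  0.6497 -0.1914]
```

drive_tool(
  plan=[
    {"delta_pos":[0,-0.002,0.004],"twist":0,"jaw":20},
    {"delta_pos":[0,-0.006,0.004],"twist":0,"jaw":20},
    {"delta_pos":[0,-0.006,0.004],"twist":0,"jaw":20},
    {"delta_pos":[0,-0.006,0],"twist":0,"jaw":20},
    {"delta_pos":[0,-0.006,-0.003],"twist":0,"jaw":20},
    {"delta_pos":[0,-0.006,-0.006],"twist":0,"jaw":20},
    {"delta_pos":[0,-0.006,-0.008],"twist":0,"jaw":20},
    {"delta_pos":[0,-0.006,-0.008],"twist":0,"jaw":20},
    {"delta_pos":[0,-0.006,-0.008],"twist":0,"jaw":20},
    {"delta_pos":[0,-0.006,-0.008],"twist":0,"jaw":20},
  ],
)

```text
time: 20.92
position: [0.6379, -0.0601, 0.1167]
eef_rot: [[0.103, -0.016, -0.995], [0.995, 0.008, 0.103], [0.007, -1.0, 0.017]]
force: [-3.1, -0.0, 1.1]
gripper_width: 0.225
```

```bash
python3 - <<'E'
from h import *
cmd([*rd(-.04,0),.115],174.1);print(inr(telemetry.read_state()["position"]))
kc,im=shot("wrist","w19")
cv2.imwrite("pics/m19w.png",cv2.resize(im[110:400,180:380],None,fx=2,fy=2,interpolation=cv2.INTER_CUBIC))
E
```

```text
t 20.9167 pos [ 0.6379 -0.0601  0.1167] head 174.11035209639815 delta [-0.0001  0.0054  0.0778] twist 2.875582332819704e-05 F [-3.1238 -0.0021  1.0667] w 0.22518404167704356 tilt [ 0.0067 -0.9998  0.0168]
[-0.0088  0.    ]
```

View pics/m19w.png

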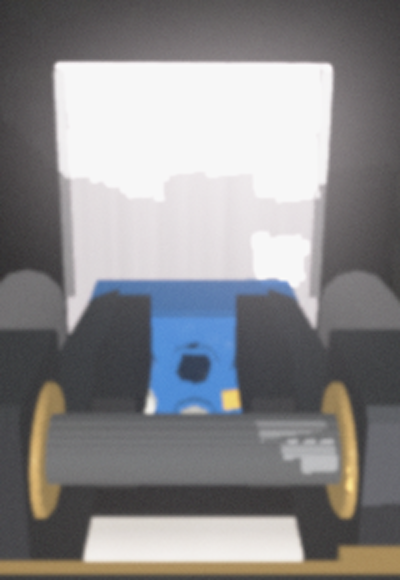

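```bash
python3 - <<'E'
from h import *
kc,im=load("w19");a=ray(kc,[(278,110+64/2)],.008);b=ray(kc,[(278,110+281/2)],.008);print(inr(a),inr(b),np.linalg.norm(a-b))
g=cv2.cvtColor(im,cv2.COLOR_BGR2GRAY)
for n in("w18","w19"):
  kc,im=load(n);col=im[120:290,262:292].mean(1)
  d=np.diff(col[:,2]);i=d[:60].argmax();j=60+d[60:150].argmin();print(n,120+i+.5,120+j+.5)
  a=ray(kc,[(277,120.5+i)],.008);b=ray(kc,[(277,120.5+j)],.008);print(inr(a),inr(b),np.linalg.norm(a-b))
E
```

```text
[[-0.0694  0.002 ]] [[-0.0042  0.0021]] 0.06514984834454006
w18 146.5 251.5
[[-0.07    0.0014]] [[-0.0074  0.0015]] 0.06258949984426279
w19 140.5 249.5
[[-0.0702  0.0014]] [[-0.0049  0.0014]] 0.06531957650046825
```

drive_tool(
  plan=[
    {"delta_pos":[0,0,-0.002],"twist":0,"jaw":20},
    {"delta_pos":[0,0,-0.004],"twist":0,"jaw":20},
    {"delta_pos":[0,0,-0.006],"twist":0,"jaw":20},
    {"delta_pos":[0,0,-0.006],"twist":0,"jaw":20},
    {"delta_pos":[0,0,-0.006],"twist":0,"jaw":20},
    {"delta_pos":[0,0,-0.006],"twist":0,"jaw":20},
    {"delta_pos":[0,0,-0.006],"twist":0,"jaw":20},
    {"delta_pos":[0,0,-0.006],"twist":0,"jaw":20},
    {"delta_pos":[0,0,-0.006],"twist":0,"jaw":20},
    {"delta_pos":[0,0,-0.006],"twist":0,"jaw":20},
  ],
)

```text
time: 21.8
position: [0.6381, -0.0601, 0.1166]
eef_rot: [[0.103, -0.021, -0.994], [0.995, 0.008, 0.103], [0.005, -1.0, 0.022]]
force: [-11.6, 0.3, 9.1]
gripper_width: 0.227
```

```bash
python3 - <<'E'
from h import *
cmd([*rd(-.04,0),.115],174.1);print(inr(telemetry.read_state()["position"]))
shot("wrist","w20")
for n in("w20",):
  kc,im=load(n);col=im[120:290,262:292].mean(1)
  d=np.diff(col[:,2]);i=d[:60].argmax();j=60+d[60:150].argmin();print(n,120+i+.5,120+j+.5)
  a=ray(kc,[(277,120.5+i)],.008);b=ray(kc,[(277,120.5+j)],.008);print(inr(a),inr(b),np.linalg.norm(a-b))
E
```

```text
t 21.8 pos [ 0.6381 -0.0601  0.1166] head 174.11031821696963 delta [-0.0001  0.0058  0.0782] twist 2.866171380454653e-05 F [-11.5787   0.2758   9.1082] w 0.2266144859362008 tilt [ 0.0055 -0.9997  0.0219]
[-0.0087  0.    ]
w20 141.5 250.5
[[-0.0701  0.0013]] [[-0.0047  0.0013]] 0.0653907593312923
```

```bash
python3 - <<'E'
from h import *
s=telemetry.read_state();print(np.array(s["force"]),np.array(s["torque"]))
kc,im=load("w20")
cv2.imwrite("pics/m20w.png",cv2.resize(im[110:400,180:380],None,fx=2,fy=2,interpolation=cv2.INTER_CUBIC))
shot("scene","s20")
kc,im=load("s20")
cv2.imwrite("pics/m20.png",cv2.resize(im[130:210,250:330],None,fx=7,fy=7,interpolation=cv2.INTER_CUBIC))
E
```

```text
[-11.5796   0.2149   9.7163] [-0.1188  1.7252 -0.365 ]
```

View pics/m20.png

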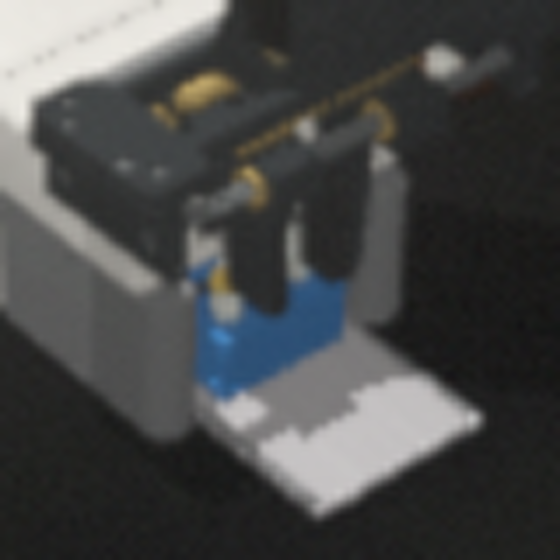

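drive_tool(
  plan=[
    {"delta_pos":[0,0,0.01],"twist":0,"jaw":20},
    {"delta_pos":[0,-0.004,0.015],"twist":0,"jaw":20},
    {"delta_pos":[0,-0.004,0.015],"twist":0,"jaw":20},
    {"delta_pos":[0,-0.004,0.015],"twist":0,"jaw":20},
    {"delta_pos":[0,-0.004,0.015],"twist":0,"jaw":20},
    {"delta_pos":[0,-0.004,0.015],"twist":0,"jaw":20},
    {"delta_pos":[0,-0.004,0.015],"twist":0,"jaw":20},
    {"delta_pos":[0,-0.004,0.015],"twist":0,"jaw":20},
    {"delta_pos":[0,-0.004,0.015],"twist":0,"jaw":20},
    {"delta_pos":[0,-0.004,0.015],"twist":0,"jaw":20},
  ],
)

```text
time: 22.73
position: [0.6322, -0.0595, 0.1183]
eef_rot: [[0.103, -0.021, -0.994], [0.995, 0.008, 0.103], [0.006, -1.0, 0.022]]
force: [0.3, -0.2, -0.9]
gripper_width: 0.226
```

```bash
python3 - <<'E'
from h import *
cmd([*rd(-.007,0),.118],174.1);s=telemetry.read_state();print(inr(s["position"]),np.array(s["torque"]))
shot("wrist","w21")
for n in("w21",):
  kc,im=load(n);col=im[120:290,262:292].mean(1)
  d=np.diff(col[:,2]);i=d[:60].argmax();j=60+d[60:150].argmin();print(n,120+i+.5,120+j+.5)
  a=ray(kc,[(277,120.5+i)],.008);b=ray(kc,[(277,120.5+j)],.008);print(inr(a),inr(b),np.linalg.norm(a-b))
E
```

```text
t 22.7333 pos [ 0.6322 -0.0595  0.1183] head 174.10662017742112 delta [-0.0001  0.0004 -0.019 ] twist 1.8389381725351465e-05 F [ 0.3407 -0.159  -0.8947] w 0.22626997626641662 tilt [ 0.0055 -0.9997  0.0219]
[-0.0146  0.    ] [ 0.0448 -0.1754  0.0279]
w21 151.5 258.5
[[-0.0703  0.0013]] [[-0.0046  0.0013]] 0.06567293022987213
```

drive_tool(
  plan=[
    {"delta_pos":[0,0,-0.004],"twist":0,"jaw":20},
    {"delta_pos":[0,0,-0.008],"twist":0,"jaw":20},
    {"delta_pos":[0,0,-0.011],"twist":0,"jaw":20},
    {"delta_pos":[0,0,-0.014],"twist":0,"jaw":20},
    {"delta_pos":[0,0,-0.017],"twist":0,"jaw":20},
    {"delta_pos":[0,0,-0.02],"twist":0,"jaw":20},
    {"delta_pos":[0,0,-0.022],"twist":0,"jaw":20},
    {"delta_pos":[0,0,-0.022],"twist":0,"jaw":20},
    {"delta_pos":[0,0,-0.022],"twist":0,"jaw":20},
    {"delta_pos":[0,0,-0.022],"twist":0,"jaw":20},
  ],
)

```text
time: 23.62
position: [0.6382, -0.06, 0.118]
eef_rot: [[0.103, -0.028, -0.994], [0.995, 0.007, 0.103], [0.004, -1.0, 0.029]]
force: [-11.7, 0.7, 10.1]
gripper_width: 0.224
```

```bash
python3 - <<'E'
from h import *
cmd([*rd(-.007,0),.118],174.1);s=telemetry.read_state();print(inr(s["position"]),np.array(s["torque"]))
shot("wrist","w22")
for n in("w22",):
  kc,im=load(n);col=im[120:290,262:292].mean(1)
  d=np.diff(col[:,2]);i=d[:60].argmax();j=60+d[60:150].argmin();print(n,120+i+.5,120+j+.5)
  a=ray(kc,[(277,120.5+i)],.008);b=ray(kc,[(277,120.5+j)],.008);print(inr(a),inr(b),np.linalg.norm(a-b))
E
```

```text
t 23.6167 pos [ 0.6382 -0.06    0.118 ] head 174.10977817651397 delta [-0.0003 -0.0001 -0.004 ] twist 2.716160142771034e-05 F [-11.7119   0.7048  10.1072] w 0.22418379630506283 tilt [ 0.004  -0.9996  0.0285]
[-0.0086  0.0001] [-0.1006  1.724  -0.275 ]
w22 142.5 250.5
[[-0.0701  0.0012]] [[-0.0048  0.0012]] 0.06528618757007489
```

drive_tool(
  plan=[
    {"delta_pos":[0,0,0.015],"twist":0,"jaw":20},
    {"delta_pos":[0,-0.005,0.04],"twist":0,"jaw":20},
    {"delta_pos":[0,-0.01,0.08],"twist":0,"jaw":20},
    {"delta_pos":[0,-0.02,0.13],"twist":0,"jaw":20},
    {"delta_pos":[0,-0.06,0.18],"twist":0,"jaw":20},
    {"delta_pos":[0,-0.1,0.23],"twist":0,"jaw":20},
    {"delta_pos":[0,-0.15,0.25],"twist":0,"jaw":20},
    {"delta_pos":[0,-0.18,0.25],"twist":0,"jaw":20},
    {"delta_pos":[0,-0.2,0.25],"twist":0,"jaw":20},
    {"delta_pos":[0,-0.2,0.25],"twist":0,"jaw":20},
  ],
)

```text
time: 24.5
position: [0.5428, -0.0505, 0.2025]
eef_rot: [[0.103, -0.024, -0.994], [0.995, 0.007, 0.103], [0.004, -1.0, 0.025]]
force: [0.2, 0.4, -0.7]
gripper_width: 0.225
```

```bash
python3 - <<'E'
from h import *
cmd([*rd(-.007,0),.118],174.1);s=telemetry.read_state();print(inr(s["position"]))
kc,im=shot("wrist","w23")
kc,t=shot("top","t23");kc,sc=shot("scene","s23")
cv2.imwrite("pics/m23t.png",cv2.resize(t[130:220,270:360],None,fx=6,fy=6,interpolation=cv2.INTER_CUBIC))
cv2.imwrite("pics/m23s.png",cv2.resize(sc[110:210,225:335],None,fx=5.5,fy=5.5,interpolation=cv2.INTER_CUBIC))
E
```

```text
t 24.5 pos [ 0.5428 -0.0505  0.2025] head 174.07738762898478 delta [-0.0003  0.2052 -0.2487] twist -6.281214170892706e-05 F [ 0.242  0.393 -0.669] w 0.22464012480380177 tilt [ 0.0043 -0.9997  0.0246]
[-0.1045 -0.0002]
```

View pics/w23.png

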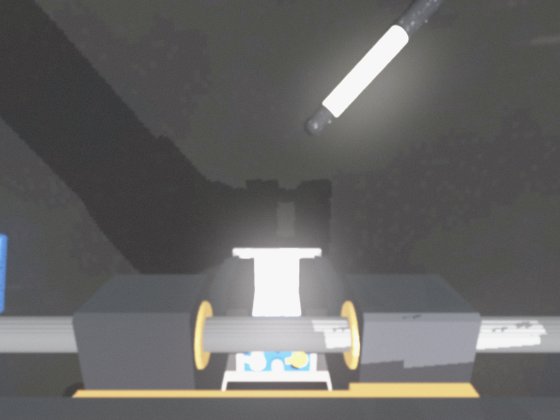

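View pics/m23t.png

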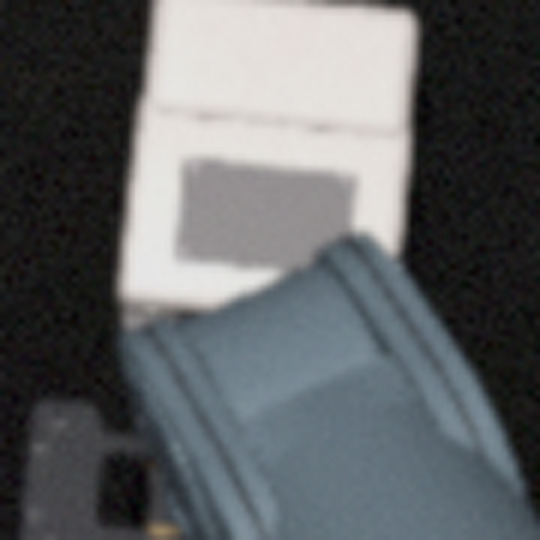

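View pics/m23s.png

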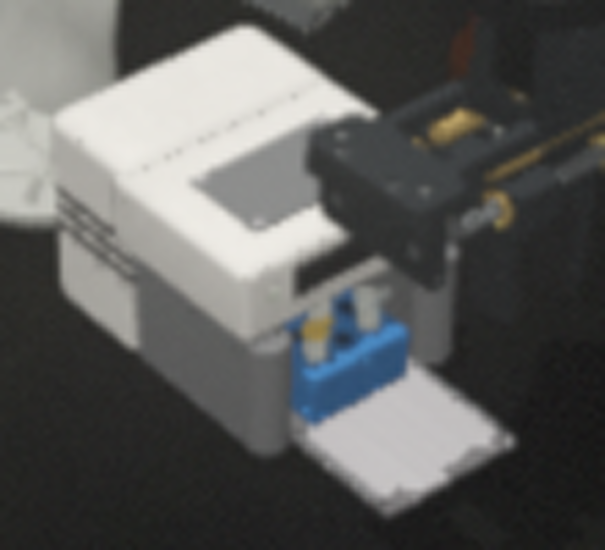

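drive_tool(
  plan=[
    {"delta_pos":[0,-0.05,0.03],"twist":0,"jaw":20},
    {"delta_pos":[0.08,-0.1,0.06],"twist":0,"jaw":20},
    {"delta_pos":[0.16,-0.15,0.1],"twist":0,"jaw":20},
    {"delta_pos":[0.24,-0.15,0.1],"twist":0,"jaw":20},
    {"delta_pos":[0.32,-0.15,0.1],"twist":0,"jaw":20},
    {"delta_pos":[0.4,-0.15,0.1],"twist":0,"jaw":20},
    {"delta_pos":[0.48,-0.15,0.1],"twist":0,"jaw":20},
    {"delta_pos":[0.55,-0.15,0.1],"twist":0,"jaw":20},
    {"delta_pos":[0.55,-0.15,0.1],"twist":0,"jaw":20},
    {"delta_pos":[0.55,-0.15,0.1],"twist":0,"jaw":20},
  ],
)

```text
time: 25.48
position: [0.5254, 0.1739, 0.2612]
eef_rot: [[0.1, -0.03, -0.995], [0.995, 0.008, 0.099], [0.005, -1.0, 0.031]]
force: [0.5, -0.3, 0.1]
gripper_width: 0.226
```

```bash
python3 - <<'E'
from h import *
kc,t=shot("top","t24");kc,sc=shot("scene","s24")
cv2.imwrite("pics/m24t.png",cv2.resize(t[130:220,270:360],None,fx=6,fy=6,interpolation=cv2.INTER_CUBIC))
cv2.imwrite("pics/m24s.png",cv2.resize(sc[140:210,260:340],None,fx=7.5,fy=7.5,interpolation=cv2.INTER_CUBIC))
E
```

```text
(no output)
```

View pics/m24t.png

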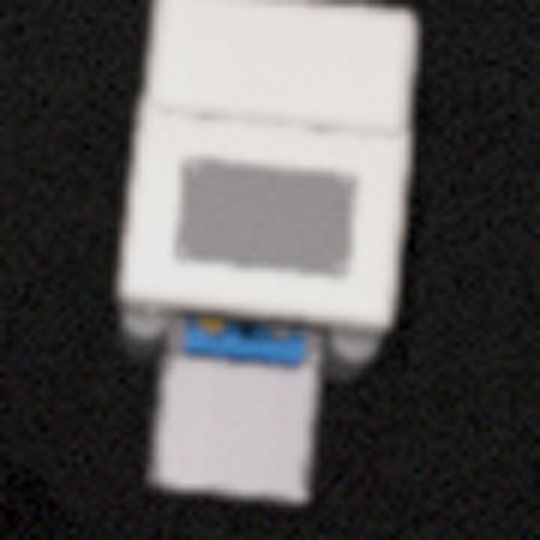

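View pics/m24s.png

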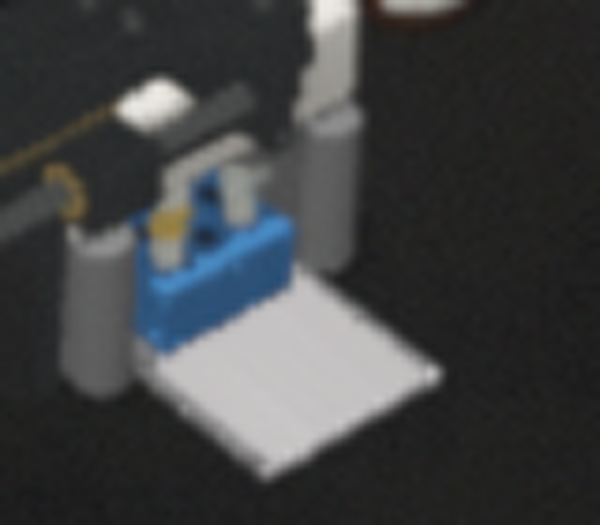

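View pics/t24.png

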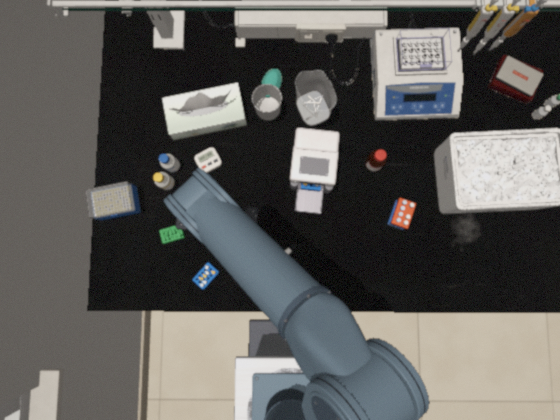

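```bash
python3 - <<'E'
from h import *
kc,t=load("t24")
g=t.astype(float)
# centre line column ~ 270+245/6=310.8
res=[]
for u in range(303,319):
    col=g[180:222,u]; r=col[:,2]
    # blue->tray : red channel rises; interpolate half level
    i=int(np.argmax(np.diff(r[:14])));lo,hi=r[max(i-2,0):i].min(),r[i+3:i+8].mean();h=(lo+hi)/2
    k=[q for q in range(14) if r[q]<h<=r[q+1]][-1];vb=180+k+(h-r[k])/(r[k+1]-r[k])
    h2=(hi+r[-8:].mean())/2;k=[q for q in range(16,40) if r[q]>h2>=r[q+1]][0];va=180+k+(r[k]-h2)/(r[k]-r[k+1])
    for z in(.037,):
        res.append((inr(ray(kc,[(u,vb)],z))[0,0],inr(ray(kc,[(u,va)],.008))[0,0]))
res=np.array(res);print(res.T*1000);m=np.median(res,0);print(m,m[0]-m[1])
kc,s=load("s24");f=lambda p:((p[0]+.5)/7.5-.5+260,(p[1]+.5)/7.5-.5+140)
A=inr(ray(kc,[f((265,478)),f((437,374))],.008));B=inr(ray(kc,[f((165,352)),f((296,274))],.008));T=inr(ray(kc,[f((152,290)),f((293,222))],.037))
print(A,B,T)
E
```

```text
[[ -8.6051  -8.4588  -8.5813  -8.672   -8.6283  -9.2869  -9.4735  -9.1763
   -8.9122  -8.6942  -8.6075  -8.8406  -8.6586  -8.6479  -8.9853  -8.9997]
 [-70.6971 -70.3063 -70.2819 -70.5656 -70.9369 -71.3389 -71.4217 -71.3457
  -71.2638 -70.9114 -70.5609 -70.4201 -70.597  -70.82   -70.9504 -71.3593]]
[-0.0087 -0.0709] 0.06218258393237683
[[-0.0748  0.043 ]
 [-0.074  -0.0363]] [[-0.0057  0.0281]
 [-0.004  -0.034 ]] [[-0.0033  0.0321]
 [-0.0073 -0.0284]]
```

```bash
python3 - <<'E'
from h import *
cmd([*rd(-.09,0),.22],174.1);cmd([*rd(-.09,0),.126],174.1)
E
```

```text
t 25.5833 pos [0.5259 0.171  0.2612] head 174.03996958739467 delta [-0.546   0.097  -0.1387] twist -0.0001667511461259134 F [ 0.6489 -0.2215 -0.0392] w 0.23217505790134638 tilt [ 0.0032 -0.9995  0.0304]
t 25.5833 pos [0.5259 0.171  0.2612] head 174.03996958739467 delta [-0.5468  0.3319 -0.1458] twist -0.0001667511461259134 F [ 0.6489 -0.2215 -0.0392] w 0.23217505790134638 tilt [ 0.0032 -0.9995  0.0304]
```

drive_tool(
  plan=[
    {"delta_pos":[-0.06,0,0],"twist":0,"jaw":20},
    {"delta_pos":[-0.15,0,0],"twist":0,"jaw":20},
    {"delta_pos":[-0.24,0,0],"twist":0,"jaw":20},
    {"delta_pos":[-0.33,0.02,-0.02],"twist":0,"jaw":20},
    {"delta_pos":[-0.42,0.05,-0.06],"twist":0,"jaw":20},
    {"delta_pos":[-0.5,0.09,-0.1],"twist":0,"jaw":20},
    {"delta_pos":[-0.546,0.16,-0.14],"twist":0,"jaw":20},
    {"delta_pos":[-0.547,0.24,-0.146],"twist":0,"jaw":20},
    {"delta_pos":[-0.547,0.31,-0.146],"twist":0,"jaw":20},
    {"delta_pos":[-0.547,0.33,-0.146],"twist":0,"jaw":20},
  ],
)

```text
time: 26.42
position: [0.5543, -0.0545, 0.1224]
eef_rot: [[0.107, -0.037, -0.994], [0.994, 0.006, 0.107], [0.002, -0.999, 0.037]]
force: [-0.3, -0.2, -0.1]
gripper_width: 0.227
```

```bash
python3 - <<'E'
from h import *
cmd([*rd(-.012,0),.126],174.1);cmd([*rd(-.006,0),.126],174.1)
shot("wrist","w25")
E
```

```text
t 26.4167 pos [ 0.5543 -0.0545  0.1224] head 173.83864211923222 delta [ 0.0086 -0.0163 -0.2008] twist -0.0007259941132438207 F [-0.2811 -0.2458 -0.1115] w 0.2273813026274347 tilt [ 0.0019 -0.9993  0.0372]
t 26.4167 pos [ 0.5543 -0.0545  0.1224] head 173.83864211923222 delta [ 0.0086 -0.0169 -0.2158] twist -0.0007259941132438207 F [-0.2811 -0.2458 -0.1115] w 0.2273813026274347 tilt [ 0.0019 -0.9993  0.0372]
```

View pics/w25.png

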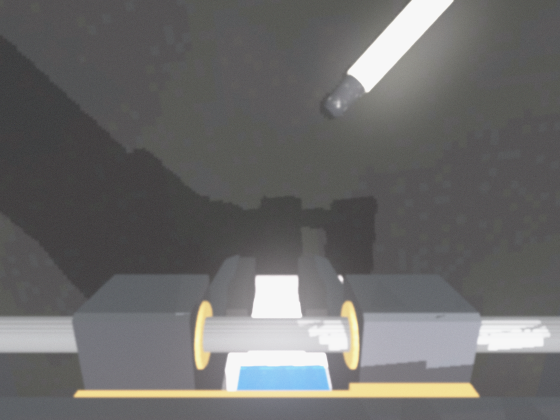

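drive_tool(
  plan=[
    {"delta_pos":[0.008,-0.016,-0.03],"twist":-0.0007,"jaw":20},
    {"delta_pos":[0.0086,-0.0165,-0.06],"twist":-0.0007,"jaw":20},
    {"delta_pos":[0.0086,-0.0165,-0.09],"twist":-0.0007,"jaw":20},
    {"delta_pos":[0.0086,-0.0165,-0.12],"twist":-0.0007,"jaw":20},
    {"delta_pos":[0.0086,-0.0165,-0.15],"twist":-0.0007,"jaw":20},
    {"delta_pos":[0.0086,-0.0165,-0.18],"twist":-0.0007,"jaw":20},
    {"delta_pos":[0.0086,-0.0165,-0.195],"twist":-0.0007,"jaw":20},
    {"delta_pos":[0.0086,-0.0165,-0.2],"twist":-0.0007,"jaw":20},
    {"delta_pos":[0.0086,-0.0165,-0.2],"twist":-0.0007,"jaw":20},
    {"delta_pos":[0.0086,-0.0165,-0.2],"twist":-0.0007,"jaw":20},
  ],
)

```text
time: 27.3
position: [0.6342, -0.0587, 0.1272]
eef_rot: [[0.102, -0.037, -0.994], [0.995, 0.006, 0.101], [0.002, -0.999, 0.037]]
force: [0.0, 0.3, 0.2]
gripper_width: 0.224
```

drive_tool(
  plan=[
    {"delta_pos":[0,0,-0.003],"twist":0,"jaw":20},
    {"delta_pos":[0,0,-0.006],"twist":0,"jaw":20},
    {"delta_pos":[0,0,-0.009],"twist":0,"jaw":20},
    {"delta_pos":[0,0,-0.012],"twist":0,"jaw":20},
    {"delta_pos":[0,0,-0.015],"twist":0,"jaw":20},
    {"delta_pos":[0,0,-0.015],"twist":0,"jaw":20},
    {"delta_pos":[0,0,-0.015],"twist":0,"jaw":20},
    {"delta_pos":[0,0,-0.015],"twist":0,"jaw":20},
    {"delta_pos":[0,0,-0.015],"twist":0,"jaw":20},
    {"delta_pos":[0,0,-0.015],"twist":0,"jaw":20},
  ],
)

```text
time: 28.13
position: [0.6386, -0.0592, 0.1269]
eef_rot: [[0.102, -0.041, -0.994], [0.995, 0.006, 0.101], [0.002, -0.999, 0.041]]
force: [-6.7, -0.2, 4.8]
gripper_width: 0.225
```

```bash
python3 - <<'E'
from h import *
cmd([*rd(-.006,0),.126],174.1);s=telemetry.read_state();print(inr(s["position"]),np.array(s["torque"]))
kc,im=shot("wrist","w26")
E
```

```text
t 28.1333 pos [ 0.6386 -0.0592  0.1269] head 174.17507591447352 delta [-0.0025  0.0019 -0.0056] twist 0.00020854420687091608 F [-6.6998 -0.237   4.8378] w 0.22520077326090276 tilt [ 0.0016 -0.9992  0.0409]
[-0.0082  0.001 ] [-0.0793  0.8928 -0.1842]
```

```bash
python3 - <<'E'
from h import *
for n,zr in(("w15",245),("w17",0),("w19",0),("w22",0),("w21",0),("w26",0)):
  kc,im=load(n);g=im.astype(float)
  c=g[100:290,264:290].mean(1);r=c[:,2]
  d=np.diff(r);i=int(d[:110].argmax());
  def sub(r,i,w=4):
    a,b=r[max(i-w,0)],r[i+1+w];h=(a+b)/2
    for k in range(max(i-w,0),i+w+1):
      if (r[k]-h)*(r[k+1]-h)<=0:return k+(h-r[k])/(r[k+1]-r[k])
  va=100+sub(r,i);j=i+15+int(d[i+15:i+130].argmin());vb=100+sub(r,j)
  row=g[int(va)+5:int(va)+9].mean(0)[:,2];dd=np.diff(row)
  l=150+int(dd[150:260].argmax());rr=300+int(dd[300:400].argmin())
  l2,r2=sub(row,l),sub(row,rr)
  vm=int(va)+6.5
  W=ray(kc,[(l2,vm),(r2,vm)],.008);wd=np.linalg.norm(W[0]-W[1])
  a=ray(kc,[(277,va)],.008);b=ray(kc,[(277,vb)],.008);L=np.linalg.norm(a-b)
  print(n,va,vb,"width",wd*1e3,"dist",L*1e3,"scaled",L*78/wd*1e3,"rear-my",inr(b)[0,0])
E
```

```text
w15 166.90000000000003 206.83088235294116 width 77.4027724816723 dist 18.976392530153372 scaled 19122.811365735513 rear-my -0.08643337049059917
w17 165.2085308056872 250.7931156848829 width 79.35432363061747 dist 51.824296301570804 scaled 50939.82188467516 rear-my -0.018630885025659995
w19 140.3696608040201 249.66856492027335 width 79.04393841415673 dist 65.50135973087541 scaled 64636.279030515056 rear-my -0.004795587194903429
w22 142.24748371817643 250.30498664292074 width 79.08782945020944 dist 65.29889397150572 scaled 64400.72720650393 rear-my -0.004908349469721864
w21 151.371997471555 258.2267156862745 width 79.28651922730799 dist 65.56281053223148 scaled 64498.97500044014 rear-my -0.00482293349120728
w26 143.525399543379 246.95398138572907 width 79.050635757899 dist 65.19686418943543 scaled 64330.35431050051 rear-my -0.005051731983958325
```

View pics/w26.png

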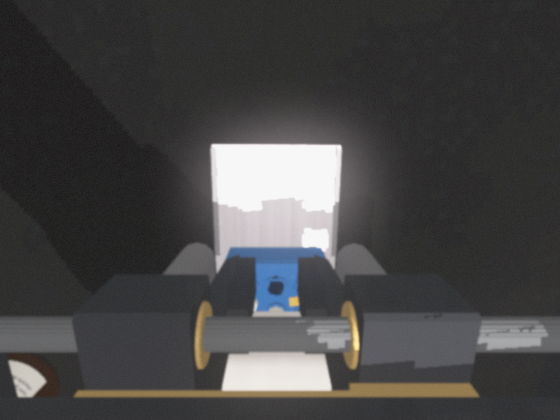

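drive_tool(
  plan=[
    {"delta_pos":[0,-0.01,0.03],"twist":0,"jaw":20},
    {"delta_pos":[0,-0.03,0.06],"twist":0,"jaw":20},
    {"delta_pos":[0,-0.06,0.08],"twist":0,"jaw":20},
    {"delta_pos":[0,-0.1,0.1],"twist":0,"jaw":20},
    {"delta_pos":[0,-0.14,0.1],"twist":0,"jaw":20},
    {"delta_pos":[0,-0.18,0.1],"twist":0,"jaw":20},
    {"delta_pos":[0,-0.22,0.1],"twist":0,"jaw":20},
    {"delta_pos":[0,-0.27,0.1],"twist":0,"jaw":20},
    {"delta_pos":[0,-0.35,0.1],"twist":0,"jaw":20},
    {"delta_pos":[0,-0.45,0.1],"twist":0,"jaw":20},
  ],
)

```text
time: 29.02
position: [0.605, -0.0564, 0.3077]
eef_rot: [[0.101, -0.044, -0.994], [0.995, 0.006, 0.101], [0.001, -0.999, 0.045]]
force: [1.9, -0.4, -0.3]
gripper_width: 0.23
```

drive_tool(
  plan=[
    {"delta_pos":[0,0,0],"twist":0,"jaw":20},
    {"delta_pos":[0,0,0],"twist":0,"jaw":20},
    {"delta_pos":[0,0.04,0],"twist":0,"jaw":20},
    {"delta_pos":[0,0.1,0],"twist":0,"jaw":20},
    {"delta_pos":[0,0.1,0],"twist":0,"jaw":20},
    {"delta_pos":[0,0.1,0],"twist":0,"jaw":20},
    {"delta_pos":[0,0.07,0],"twist":0,"jaw":20},
    {"delta_pos":[0,0.03,0],"twist":0,"jaw":20},
    {"delta_pos":[0,-0.03,0],"twist":0,"jaw":20},
    {"delta_pos":[0,-0.13,0],"twist":0,"jaw":20},
  ],
)

```text
time: 29.85
position: [0.6063, -0.0568, 0.3599]
eef_rot: [[0.101, -0.048, -0.994], [0.995, 0.006, 0.1], [0.002, -0.999, 0.049]]
force: [0.5, -0.2, -0.2]
gripper_width: 0.226
```

drive_tool(
  plan=[
    {"delta_pos":[0,0,0.02],"twist":0,"jaw":20},
    {"delta_pos":[0,0,0.05],"twist":0,"jaw":20},
    {"delta_pos":[0,0,0.05],"twist":0,"jaw":20},
    {"delta_pos":[0,0,0.05],"twist":0,"jaw":20},
    {"delta_pos":[0,0,0.05],"twist":0,"jaw":20},
    {"delta_pos":[0,0.02,0.05],"twist":0,"jaw":20},
    {"delta_pos":[0,0.06,0.05],"twist":0,"jaw":20},
    {"delta_pos":[0,0.12,0.05],"twist":0,"jaw":20},
    {"delta_pos":[0,0.2,0.05],"twist":0,"jaw":20},
    {"delta_pos":[0,0.3,0.05],"twist":0,"jaw":20},
  ],
)

```text
time: 30.68
position: [0.5818, -0.0539, 0.2406]
eef_rot: [[0.101, -0.045, -0.994], [0.995, 0.007, 0.101], [0.002, -0.999, 0.045]]
force: [0.7, 0.4, -0.0]
gripper_width: 0.23
```

drive_tool(
  plan=[
    {"delta_pos":[0,0.04,0],"twist":0,"jaw":20},
    {"delta_pos":[0,0.0,0],"twist":0,"jaw":20},
    {"delta_pos":[0,0,0],"twist":0,"jaw":20},
    {"delta_pos":[0,0,0],"twist":0,"jaw":20},
    {"delta_pos":[0,0,0],"twist":0,"jaw":20},
    {"delta_pos":[0,0,0],"twist":0,"jaw":20},
    {"delta_pos":[0,0,0.04],"twist":0,"jaw":20},
    {"delta_pos":[0,0,0.1],"twist":0,"jaw":20},
    {"delta_pos":[0,0,0.19],"twist":0,"jaw":20},
    {"delta_pos":[0,0,0.29],"twist":0,"jaw":20},
  ],
)

```text
time: 31.52
position: [0.4661, -0.042, 0.2458]
eef_rot: [[0.101, -0.043, -0.994], [0.995, 0.007, 0.101], [0.003, -0.999, 0.044]]
force: [-0.5, 0.1, 0.7]
gripper_width: 0.224
```

drive_tool(
  plan=[
    {"delta_pos":[0,0,0.04],"twist":0,"jaw":20},
    {"delta_pos":[0,0,0],"twist":0,"jaw":20},
    {"delta_pos":[0,0,0],"twist":0,"jaw":20},
    {"delta_pos":[0,0,0],"twist":0,"jaw":20},
    {"delta_pos":[0,0,0],"twist":0,"jaw":20},
    {"delta_pos":[0,0,0],"twist":0,"jaw":20},
    {"delta_pos":[0,0,-0.04],"twist":0,"jaw":20},
    {"delta_pos":[0,0,-0.1],"twist":0,"jaw":20},
    {"delta_pos":[0,0,-0.18],"twist":0,"jaw":20},
    {"delta_pos":[0,0,-0.28],"twist":0,"jaw":20},
  ],
)

```text
time: 32.35
position: [0.5775, -0.0535, 0.2406]
eef_rot: [[0.101, -0.045, -0.994], [0.995, 0.006, 0.101], [0.002, -0.999, 0.045]]
force: [0.7, 0.5, 0.3]
gripper_width: 0.229
```

drive_tool(
  plan=[
    {"delta_pos":[0,0,0.02],"twist":0,"jaw":20},
    {"delta_pos":[0,0,0.06],"twist":0,"jaw":20},
    {"delta_pos":[0,0,0.1],"twist":0,"jaw":20},
    {"delta_pos":[0.1,0,0.1],"twist":0,"jaw":20},
    {"delta_pos":[0.2,0,0.1],"twist":0,"jaw":20},
    {"delta_pos":[0.3,0,0.1],"twist":0,"jaw":20},
    {"delta_pos":[0.4,0,0.1],"twist":0,"jaw":20},
    {"delta_pos":[0.5,0,0.1],"twist":0,"jaw":20},
    {"delta_pos":[0.6,0,0.1],"twist":0,"jaw":20},
    {"delta_pos":[0.7,0,0.1],"twist":0,"jaw":20},
  ],
)

```text
time: 33.18
position: [0.5657, 0.231, 0.2428]
eef_rot: [[0.101, -0.045, -0.994], [0.995, 0.006, 0.101], [0.002, -0.999, 0.046]]
force: [0.6, -0.4, -0.3]
gripper_width: 0.229
```

drive_tool(
  plan=[
    {"delta_pos":[0,0,0],"twist":0,"jaw":20},
    {"delta_pos":[0,0,0],"twist":0,"jaw":20},
    {"delta_pos":[-0.1,0,0],"twist":0,"jaw":20},
    {"delta_pos":[-0.2,0,0],"twist":0,"jaw":20},
    {"delta_pos":[-0.3,0,0],"twist":0,"jaw":20},
    {"delta_pos":[-0.4,0,0],"twist":0,"jaw":20},
    {"delta_pos":[-0.5,0,0],"twist":0,"jaw":20},
    {"delta_pos":[-0.6,0,0],"twist":0,"jaw":20},
    {"delta_pos":[-0.7,0,0],"twist":0,"jaw":20},
    {"delta_pos":[-0.8,0,0],"twist":0,"jaw":20},
  ],
)

```text
time: 34.02
position: [0.5319, -0.0912, 0.2421]
eef_rot: [[0.104, -0.046, -0.994], [0.995, 0.005, 0.104], [0.001, -0.999, 0.046]]
force: [0.8, -0.9, -0.9]
gripper_width: 0.227
```

```bash
python3 - <<'E'
from h import *
t=cv2.imread("pics/top0.png")
kt,ks=cam("top"),cam("scene")
for u in(200,350):
  for z in(.0,.1,.2,.3,.4,.5,.6):
    P=ray(kt,[(u,6)],z);print(u,z,P[0],proj(ks,P)[0])
s=telemetry.read_state();print(s["time"],s["position"],s["joint_positions"])
cmd([.80,-.09,.40],174.1)
E
```

```text
200 0.0 [1.2439 0.2888 0.    ] [ 51.1169 144.0831]
200 0.1 [1.1816 0.2679 0.1   ] [ 58.5477 120.6095]
200 0.2 [1.1193 0.247  0.2   ] [67.0248 93.8304]
200 0.3 [1.057 0.226 0.3  ] [76.786  62.9949]
200 0.4 [0.9947 0.2051 0.4   ] [88.1471 27.1055]
200 0.5 [0.9324 0.1842 0.5   ] [101.5364 -15.191 ]
200 0.6 [0.8701 0.1633 0.6   ] [117.5503 -65.7786]
350 0.0 [ 1.2435 -0.1937  0.    ] [185.2505  81.1087]
350 0.1 [ 1.1812 -0.1781  0.1   ] [189.8825  61.8696]
350 0.2 [ 1.119  -0.1625  0.2   ] [195.1919  39.8169]
350 0.3 [ 1.0567 -0.1468  0.3   ] [201.3391  14.2846]
350 0.4 [ 0.9944 -0.1312  0.4   ] [208.5393 -15.6215]
350 0.5 [ 0.9322 -0.1156  0.5   ] [217.0884 -51.1304]
350 0.6 [ 0.8699 -0.0999  0.6   ] [227.4048 -93.9793]
34.0167 [ 0.5319 -0.0912  0.2421] [ 0.6746  0.5748 -0.7874  1.82    0.4682  0.9956  1.1538]
t 34.0167 pos [ 0.5319 -0.0912  0.2421] head 174.04520439250638 delta [ 0.0729 -0.4253 -0.6473] twist -0.00015221002081560185 F [ 0.8402 -0.8727 -0.8801] w 0.22749369429025634 tilt [ 0.0006 -0.9989  0.0465]
```

```bash
python3 - <<'E'
import cv2
s=cv2.imread("pics/scene0.png");cv2.imwrite("pics/m27.png",cv2.resize(s[0:130,0:400],None,fx=2,fy=2))
E
```

```text
(no output)
```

View pics/m27.png

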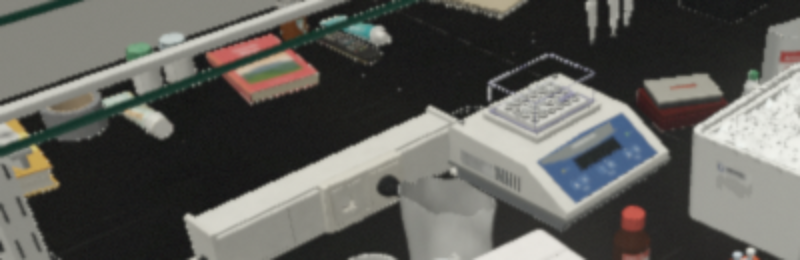

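drive_tool(
  plan=[
    {"delta_pos":[0.0,-0.1,0],"twist":0,"jaw":20},
    {"delta_pos":[0.02,-0.2,-0.04],"twist":0,"jaw":20},
    {"delta_pos":[0.04,-0.28,-0.12],"twist":0,"jaw":20},
    {"delta_pos":[0.06,-0.34,-0.2],"twist":0,"jaw":20},
    {"delta_pos":[0.07,-0.4,-0.29],"twist":0,"jaw":20},
    {"delta_pos":[0.07,-0.42,-0.38],"twist":0,"jaw":20},
    {"delta_pos":[0.07,-0.42,-0.47],"twist":0,"jaw":20},
    {"delta_pos":[0.07,-0.42,-0.55],"twist":0,"jaw":20},
    {"delta_pos":[0.07,-0.42,-0.62],"twist":0,"jaw":20},
    {"delta_pos":[0.07,-0.42,-0.65],"twist":0,"jaw":20},
  ],
)

```text
time: 34.85
position: [0.8023, -0.0934, 0.3952]
eef_rot: [[0.106, -0.048, -0.993], [0.994, 0.005, 0.106], [-0.0, -0.999, 0.048]]
force: [1.0, 0.2, 0.2]
gripper_width: 0.224
```

```bash
python3 - <<'E'
from h import *
s=telemetry.read_state();print(s["time"],s["position"],np.array(s["joint_positions"]));cmd([.86,-.09,.40],174.1)
E
```

```text
34.85 [ 0.8023 -0.0934  0.3952] [ 0.3137  0.9107 -0.7092  0.7664  0.5284  1.6437  1.309 ]
t 34.85 pos [ 0.8023 -0.0934  0.3952] head 173.92071155418503 delta [ 0.0238 -0.0189 -0.1417] twist -0.0004980234605971152 F [1.0284 0.1968 0.2333] w 0.224186053717518 tilt [-0.0004 -0.9988  0.0485]
```

drive_tool(
  plan=[
    {"delta_pos":[0,0,-0.03],"twist":0,"jaw":20},
    {"delta_pos":[0,0,-0.06],"twist":0,"jaw":20},
    {"delta_pos":[0,0,-0.09],"twist":0,"jaw":20},
    {"delta_pos":[0,0,-0.12],"twist":0,"jaw":20},
    {"delta_pos":[0,0,-0.15],"twist":0,"jaw":20},
    {"delta_pos":[0,0,-0.17],"twist":0,"jaw":20},
    {"delta_pos":[0,0,-0.18],"twist":0,"jaw":20},
    {"delta_pos":[0,0,-0.18],"twist":0,"jaw":20},
    {"delta_pos":[0,0,-0.18],"twist":0,"jaw":20},
    {"delta_pos":[0,0,-0.18],"twist":0,"jaw":20},
  ],
)

```text
time: 35.68
position: [0.8732, -0.1058, 0.3914]
eef_rot: [[0.111, -0.05, -0.993], [0.994, -0.004, 0.112], [-0.009, -0.999, 0.049]]
force: [0.3, -1.5, 0.3]
gripper_width: 0.228
```

```bash
python3 - <<'E'
from h import *
s=telemetry.read_state();print(s["time"],s["position"],np.array(s["joint_positions"]));cmd([.90,-.09,.40],174.1)
E
```

```text
35.6833 [ 0.8732 -0.1058  0.3914] [ 0.0955  1.1225 -0.2282  0.2461  0.2157  1.8285  1.4995]
t 35.6833 pos [ 0.8732 -0.1058  0.3914] head 173.5822241984861 delta [ 0.0464 -0.0249 -0.061 ] twist -0.0014382661153163668 F [ 0.2836 -1.5435  0.3394] w 0.22768255083332153 tilt [-0.0092 -0.9988  0.0491]
```

drive_tool(
  plan=[
    {"delta_pos":[0,0,-0.03],"twist":0,"jaw":20},
    {"delta_pos":[0,0,-0.06],"twist":0,"jaw":20},
    {"delta_pos":[0,0,-0.09],"twist":0,"jaw":20},
    {"delta_pos":[0,0,-0.1],"twist":0,"jaw":20},
    {"delta_pos":[0,0,-0.1],"twist":0,"jaw":20},
    {"delta_pos":[0,0,-0.1],"twist":0,"jaw":20},
    {"delta_pos":[0,0,-0.1],"twist":0,"jaw":20},
    {"delta_pos":[0,0,-0.1],"twist":0,"jaw":20},
    {"delta_pos":[0,0,-0.1],"twist":0,"jaw":20},
    {"delta_pos":[0,0,-0.1],"twist":0,"jaw":20},
  ],
)

```text
time: 36.52
position: [0.8854, -0.108, 0.3799]
eef_rot: [[0.112, -0.029, -0.993], [0.994, -0.006, 0.112], [-0.009, -1.0, 0.028]]
force: [0.0, -0.4, -0.3]
gripper_width: 0.225
```

```bash
python3 - <<'E'
from h import *
s=telemetry.read_state();print(s["time"],s["position"],np.array(s["joint_positions"]));cmd([*rd(-.09),.20],174.1)
E
```

```text
36.5167 [ 0.8854 -0.108   0.3799] [-0.0306  1.2348  1.2541  0.2448 -1.1723  1.8494  1.671 ]
t 36.5167 pos [ 0.8854 -0.108   0.3799] head 173.54942347465442 delta [0.0516 0.4727 0.8181] twist -0.0015293792370710453 F [ 0.0162 -0.4085 -0.3481] w 0.22536204625917733 tilt [-0.0088 -0.9996  0.0284]
```

drive_tool(
  plan=[
    {"delta_pos":[0,0,-0.04],"twist":0,"jaw":20},
    {"delta_pos":[0,0,-0.08],"twist":0,"jaw":20},
    {"delta_pos":[0,0,-0.12],"twist":0,"jaw":20},
    {"delta_pos":[0,0,-0.14],"twist":0,"jaw":20},
    {"delta_pos":[0,0,-0.14],"twist":0,"jaw":20},
    {"delta_pos":[0,0,-0.14],"twist":0,"jaw":20},
    {"delta_pos":[0,0,-0.14],"twist":0,"jaw":20},
    {"delta_pos":[0,0,-0.14],"twist":0,"jaw":20},
    {"delta_pos":[0,0,-0.14],"twist":0,"jaw":20},
    {"delta_pos":[0,0,-0.14],"twist":0,"jaw":20},
  ],
)

```text
time: 37.35
position: [0.8986, -0.1092, 0.3657]
eef_rot: [[0.112, 0.004, -0.994], [0.994, -0.01, 0.112], [-0.009, -1.0, -0.005]]
force: [-0.7, 0.0, -0.3]
gripper_width: 0.227
```

```bash
python3 - <<'E'
from h import *
s=telemetry.read_state();print(s["time"],s["position"],np.array(s["joint_positions"]));cmd([*rd(-.09),.22],174.1)
E
```

```text
37.35 [ 0.8986 -0.1092  0.3657] [-0.0305  1.2511  1.2587  0.245  -1.1835  1.8015  1.6698]
t 37.35 pos [ 0.8986 -0.1092  0.3657] head 173.567193468434 delta [0.0503 0.3597 0.8661] twist -0.0014800181432388765 F [-0.7155  0.0407 -0.2525] w 0.22732924321450365 tilt [-0.0092 -0.9999 -0.0048]
```

drive_tool(
  plan=[
    {"delta_pos":[0,0,-0.04],"twist":0,"jaw":20},
    {"delta_pos":[0,0,-0.08],"twist":0,"jaw":20},
    {"delta_pos":[0,0,-0.1],"twist":0,"jaw":20},
    {"delta_pos":[0,0,-0.1],"twist":0,"jaw":20},
    {"delta_pos":[0,0,-0.1],"twist":0,"jaw":20},
    {"delta_pos":[0,0,-0.1],"twist":0,"jaw":20},
    {"delta_pos":[0,0,-0.1],"twist":0,"jaw":20},
    {"delta_pos":[0,0,-0.1],"twist":0,"jaw":20},
    {"delta_pos":[0,0,-0.1],"twist":0,"jaw":20},
    {"delta_pos":[0,0,-0.1],"twist":0,"jaw":20},
  ],
)

```text
time: 38.18
position: [0.908, -0.1101, 0.3572]
eef_rot: [[0.112, 0.029, -0.993], [0.994, -0.013, 0.112], [-0.009, -0.999, -0.03]]
force: [0.3, -0.4, -0.3]
gripper_width: 0.225
```

```bash
python3 - <<'E'
from h import *
s=telemetry.read_state();print(s["time"],s["position"],np.array(s["joint_positions"]));cmd([*rd(-.09),.22],174.1)
E
```

```text
38.1833 [ 0.908  -0.1101  0.3572] [-0.0303  1.2607  1.2586  0.245  -1.1883  1.7666  1.6689]
t 38.1833 pos [ 0.908  -0.1101  0.3572] head 173.58187798766755 delta [0.0498 0.3153 0.8979] twist -0.0014392278120345578 F [ 0.3053 -0.4164 -0.2874] w 0.22478133131184191 tilt [-0.0094 -0.9995 -0.0305]
```

drive_tool(
  plan=[
    {"delta_pos":[0,0,0.05],"twist":0,"jaw":20},
    {"delta_pos":[0.01,0,0.14],"twist":-0.001,"jaw":20},
    {"delta_pos":[0.02,0,0.23],"twist":-0.001,"jaw":20},
    {"delta_pos":[0.03,0,0.33],"twist":-0.0014,"jaw":20},
    {"delta_pos":[0.05,0,0.43],"twist":-0.0014,"jaw":20},
    {"delta_pos":[0.05,0,0.53],"twist":-0.0014,"jaw":20},
    {"delta_pos":[0.05,0,0.63],"twist":-0.0014,"jaw":20},
    {"delta_pos":[0.05,0.02,0.73],"twist":-0.0014,"jaw":20},
    {"delta_pos":[0.05,0.05,0.82],"twist":-0.0014,"jaw":20},
    {"delta_pos":[0.05,0.08,0.88],"twist":-0.0014,"jaw":20},
  ],
)

```text
time: 39.02
position: [0.5658, -0.0514, 0.317]
eef_rot: [[0.102, 0.03, -0.994], [0.995, -0.012, 0.102], [-0.009, -0.999, -0.031]]
force: [1.0, 0.2, 0.9]
gripper_width: 0.23
```

```bash
python3 - <<'E'
from h import *
s=telemetry.read_state();print(s["time"],s["position"],np.array(s["joint_positions"]));cmd([*rd(-.07),.116],174.1)
kc,im=shot("scene","s28")
E
```

```text
39.0167 [ 0.5658 -0.0514  0.317 ] [-0.8235  0.6907  1.2507  1.8109 -0.7216  1.1521  2.1287]
t 39.0167 pos [ 0.5658 -0.0514  0.317 ] head 174.14713463813385 delta [ 0.0014  0.503  -0.013 ] twist 0.00013092955037181912 F [1.0167 0.2303 0.9143] w 0.23043881559665544 tilt [-0.0087 -0.9995 -0.0311]
```

View pics/s28.png

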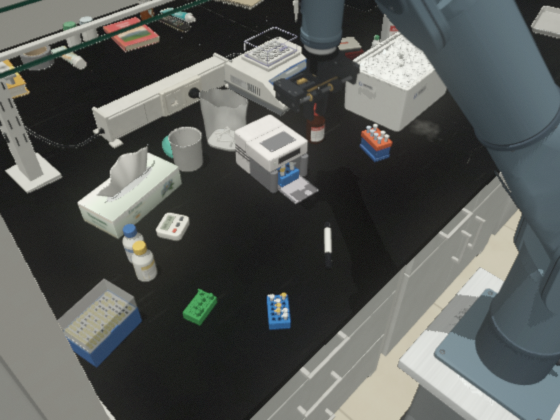

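drive_tool(
  plan=[
    {"delta_pos":[0,0.06,0],"twist":0,"jaw":20},
    {"delta_pos":[0,0.14,0],"twist":0,"jaw":20},
    {"delta_pos":[0,0.22,-0.01],"twist":0,"jaw":20},
    {"delta_pos":[0,0.3,-0.01],"twist":0,"jaw":20},
    {"delta_pos":[0,0.38,-0.01],"twist":0,"jaw":20},
    {"delta_pos":[0,0.44,-0.01],"twist":0,"jaw":20},
    {"delta_pos":[0,0.48,-0.01],"twist":0,"jaw":20},
    {"delta_pos":[0,0.5,-0.01],"twist":0,"jaw":20},
    {"delta_pos":[0,0.503,-0.01],"twist":0,"jaw":20},
    {"delta_pos":[0,0.503,-0.01],"twist":0,"jaw":20},
  ],
)

```text
time: 39.9
position: [0.5612, -0.0534, 0.1096]
eef_rot: [[0.111, 0.014, -0.994], [0.994, -0.005, 0.111], [-0.004, -1.0, -0.014]]
force: [0.5, -0.3, 0.2]
gripper_width: 0.228
```

```bash
python3 - <<'E'
from h import *
s=telemetry.read_state();print(s["time"],inr(s["position"]),np.array(s["joint_positions"]));cmd([*rd(-.015),.1155],174.1)
E
```

```text
39.9 [-0.0858 -0.0012] [-0.6357  0.924   0.9353  1.927  -1.0235  0.8449  2.3254]
t 39.9 pos [ 0.5612 -0.0534  0.1096] head 173.62714502176325 delta [ 0.0044 -0.0123 -0.1773] twist -0.0013134860506576096 F [ 0.4685 -0.3025  0.1835] w 0.22769749078635065 tilt [-0.0037 -0.9999 -0.0142]
```

drive_tool(
  plan=[
    {"delta_pos":[0.004,-0.013,-0.01],"twist":-0.0013,"jaw":20},
    {"delta_pos":[0.0044,-0.014,-0.03],"twist":-0.0013,"jaw":20},
    {"delta_pos":[0.0044,-0.014,-0.055],"twist":-0.0013,"jaw":20},
    {"delta_pos":[0.0044,-0.014,-0.08],"twist":-0.0013,"jaw":20},
    {"delta_pos":[0.0044,-0.014,-0.105],"twist":-0.0013,"jaw":20},
    {"delta_pos":[0.0044,-0.014,-0.13],"twist":-0.0013,"jaw":20},
    {"delta_pos":[0.0044,-0.014,-0.15],"twist":-0.0013,"jaw":20},
    {"delta_pos":[0.0044,-0.014,-0.162],"twist":-0.0013,"jaw":20},
    {"delta_pos":[0.0044,-0.014,-0.165],"twist":-0.0013,"jaw":20},
    {"delta_pos":[0.0044,-0.014,-0.165],"twist":-0.0013,"jaw":20},
  ],
)

```text
time: 40.73
position: [0.6272, -0.059, 0.1164]
eef_rot: [[0.103, 0.014, -0.995], [0.995, -0.005, 0.103], [-0.004, -1.0, -0.015]]
force: [-0.8, -0.3, -0.6]
gripper_width: 0.226
```

```bash
python3 - <<'E'
from h import *
s=telemetry.read_state();print(s["time"],inr(s["position"]));cmd([*rd(-.0085),.116],174.1)
E
```

```text
40.7333 [-0.0196 -0.    ]
t 40.7333 pos [ 0.6272 -0.059   0.1164] head 174.104307743824 delta [ 0.0001  0.0015 -0.0277] twist 1.1965955066667928e-05 F [-0.7755 -0.273  -0.6389] w 0.22610095698791524 tilt [-0.0039 -0.9999 -0.0146]
```

Next is a slow push to about TCP −0.008, with the fingertips now leaning slightly forward.

drive_tool(
  plan=[
    {"delta_pos":[0,0.001,-0.006],"twist":0,"jaw":20},
    {"delta_pos":[0,0.001,-0.012],"twist":0,"jaw":20},
    {"delta_pos":[0,0.001,-0.017],"twist":0,"jaw":20},
    {"delta_pos":[0,0.001,-0.021],"twist":0,"jaw":20},
    {"delta_pos":[0,0.001,-0.025],"twist":0,"jaw":20},
    {"delta_pos":[0,0.001,-0.028],"twist":0,"jaw":20},
    {"delta_pos":[0,0.001,-0.03],"twist":0,"jaw":20},
    {"delta_pos":[0,0.001,-0.03],"twist":0,"jaw":20},
    {"delta_pos":[0,0.001,-0.03],"twist":0,"jaw":20},
    {"delta_pos":[0,0.001,-0.03],"twist":0,"jaw":20},
  ],
)

```text
time: 41.57
position: [0.6375, -0.0601, 0.1161]
eef_rot: [[0.104, 0.01, -0.995], [0.995, -0.004, 0.103], [-0.003, -1.0, -0.011]]
force: [-7.2, 2.8, 6.4]
gripper_width: 0.226
```

```bash
python3 - <<'E'
from h import *
s=telemetry.read_state();print(s["time"],inr(s["position"]),np.array(s["torque"]));cmd([*rd(-.0085),.116],174.1)
shot("wrist","w30")
for n in("w22","w26","w30",):
  kc,im=load(n);col=im[120:290,262:292].mean(1)
  d=np.diff(col[:,2]);i=d[:60].argmax();j=60+d[60:150].argmin()
  a=ray(kc,[(277,120.5+i)],.008);b=ray(kc,[(277,120.5+j)],.008);print(n,120+i,120+j,inr(a),inr(b),np.linalg.norm(a-b))
E
```

```text
41.5667 [-0.0093 -0.0001] [ 0.4107  1.1778 -0.1145]
t 41.5667 pos [ 0.6375 -0.0601  0.1161] head 174.06062991021074 delta [ 0.0002  0.0003 -0.002 ] twist -0.00010936136052571833 F [-7.2199  2.8192  6.3516] w 0.2262301901068424 tilt [-0.0027 -0.9999 -0.0107]
w22 142 250 [[-0.0701  0.0012]] [[-0.0048  0.0012]] 0.06528618757007489
w26 143 247 [[-0.0703  0.0018]] [[-0.0047  0.0019]] 0.06558262680562642
w30 136 247 [[-0.07    0.0003]] [[-0.0038  0.0003]] 0.06612939223536703
```

View pics/w30.png

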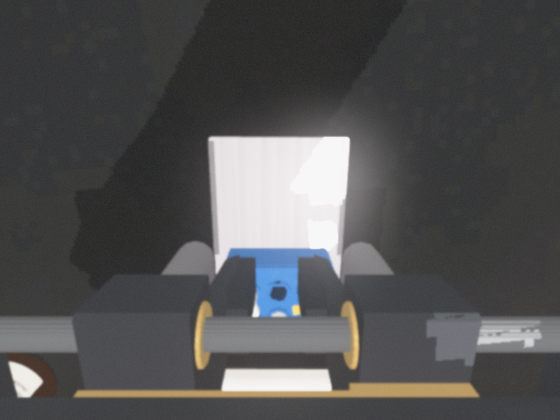

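drive_tool(
  plan=[
    {"delta_pos":[0,0,-0.003],"twist":0,"jaw":20},
    {"delta_pos":[0,0,-0.005],"twist":0,"jaw":20},
    {"delta_pos":[0,0,-0.006],"twist":0,"jaw":20},
    {"delta_pos":[0,0,-0.006],"twist":0,"jaw":20},
    {"delta_pos":[0,0,-0.006],"twist":0,"jaw":20},
    {"delta_pos":[0,0,-0.003],"twist":0,"jaw":20},
    {"delta_pos":[0,0,0.005],"twist":0,"jaw":20},
    {"delta_pos":[0,0,0.015],"twist":0,"jaw":20},
    {"delta_pos":[0,0,0.03],"twist":0,"jaw":20},
    {"delta_pos":[0,0,0.05],"twist":0,"jaw":20},
  ],
)

```text
time: 42.45
position: [0.6174, -0.0581, 0.1159]
eef_rot: [[0.103, 0.011, -0.995], [0.995, -0.004, 0.103], [-0.003, -1.0, -0.011]]
force: [0.9, -0.3, -0.9]
gripper_width: 0.229
```

```bash
python3 - <<'E'
from h import *
shot("wrist","w31")
for n in("w31",):
  kc,im=load(n);col=im[120:290,262:292].mean(1)
  d=np.diff(col[:,2]);i=d[:60].argmax();j=60+d[60:150].argmin()
  a=ray(kc,[(277,120.5+i)],.008);b=ray(kc,[(277,120.5+j)],.008);print(n,120+i,120+j,inr(a),inr(b),np.linalg.norm(a-b))
E
```

```text
w31 171 251 [[-0.0706  0.0002]] [[-0.0214  0.0003]] 0.04922565542048284
```

drive_tool(
  plan=[
    {"delta_pos":[0,0,0.05],"twist":0,"jaw":20},
    {"delta_pos":[0,-0.02,0.1],"twist":0,"jaw":20},
    {"delta_pos":[0,-0.06,0.14],"twist":0,"jaw":20},
    {"delta_pos":[0,-0.12,0.18],"twist":0,"jaw":20},
    {"delta_pos":[0,-0.2,0.2],"twist":0,"jaw":20},
    {"delta_pos":[0,-0.28,0.2],"twist":0,"jaw":20},
    {"delta_pos":[0,-0.34,0.2],"twist":0,"jaw":20},
    {"delta_pos":[0,-0.38,0.2],"twist":0,"jaw":20},
    {"delta_pos":[0,-0.4,0.2],"twist":0,"jaw":20},
    {"delta_pos":[0,-0.4,0.2],"twist":0,"jaw":20},
  ],
)

```text
time: 43.33
position: [0.535, -0.0492, 0.2762]
eef_rot: [[0.104, 0.011, -0.995], [0.995, -0.003, 0.104], [-0.002, -1.0, -0.012]]
force: [0.1, 0.2, -0.4]
gripper_width: 0.229
```

```bash
python3 - <<'E'
from h import *
kc,t=shot("top","t32");kc,sc=shot("scene","s32");print(telemetry.read_state()["time"])
a=cv2.resize(t[110:290,150:420],None,fx=1.45,fy=1.45);b=cv2.resize(sc[100:330,90:400],(391,290))
b=cv2.resize(b,(391,261));cv2.imwrite("pics/m32.png",np.hstack([a[:261],b]))
cv2.imwrite("pics/m32s.png",cv2.resize(sc[130:220,240:340],None,fx=6,fy=6,interpolation=cv2.INTER_CUBIC))
E
```

```text
43.4333
```

View pics/m32.png

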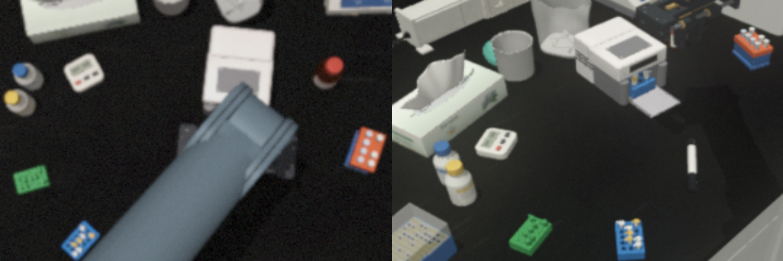

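View pics/m32s.png

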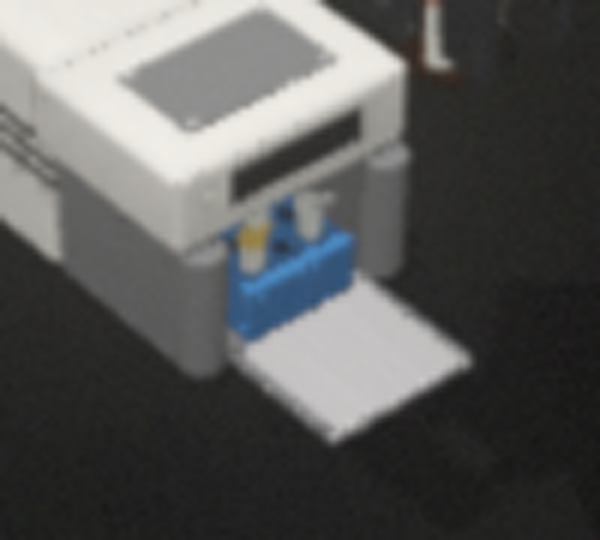

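```bash
python3 - <<'E'
from h import *
kc,im=load("w31");cv2.imwrite("pics/m31.png",cv2.resize(im[130:400,180:380],None,fx=2.2,fy=2.2,interpolation=cv2.INTER_CUBIC))
for z,n in((0.008,"b"),):
  pass
a,s0=load("s24");b,s1=load("s32")
f=lambda im:cv2.cvtColor(im,cv2.COLOR_BGR2GRAY)
d=cv2.absdiff(s0,s1)[165:205,275:320].max(2);print((d>30).sum(),np.argwhere(d>30)[:40].tolist())
E
```

```text
44 [[0, 0], [0, 1], [0, 2], [0, 3], [0, 4], [0, 5], [0, 6], [1, 0], [1, 1], [1, 2], [1, 3], [1, 4], [1, 5], [1, 6], [2, 0], [2, 1], [2, 2], [2, 3], [2, 4], [2, 5], [3, 0], [3, 1], [3, 2], [3, 3], [4, 0], [4, 1], [10, 9], [10, 10], [13, 23], [14, 19], [14, 20], [14, 21], [15, 19], [16, 16], [17, 14], [17, 15], [17, 16], [18, 14], [19, 10], [19, 12]]
```

View pics/m31.png

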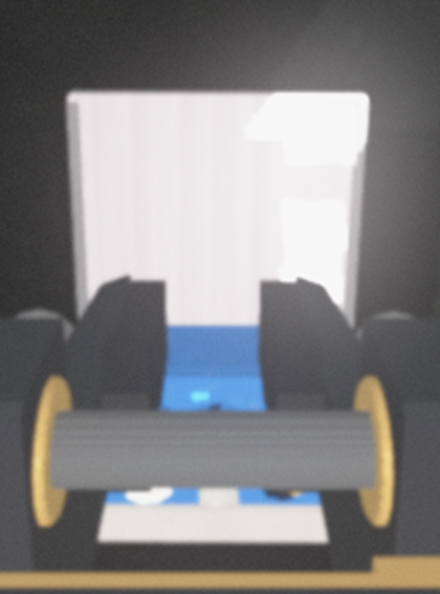

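```bash
python3 - <<'E'
from h import *
kc,im=load("w31");a=ray(kc,[(277,172)],.008);b=ray(kc,[(277,130+325.5/2.2-.5)],.008);print(np.linalg.norm(a-b),inr(b))
ticket.close_job();print(telemetry.read_state()["time"])
E
```

```text
0.06651678485587444 [[-0.0038  0.0003]]
the job is handed in; nothing more can be done
the job is handed in; nothing more can be done
```

The low blue rack is in the reader bay, upright and lengthwise. By my last measurement it is fully home against the stop, and I have handed the job in.

**How it went in:** I gripped the rack across its sides and set it on the apron with its front end in the mouth. I then pushed its outer end with the fingers, and finally its tubes with the gripper body passing over the head.

**What went wrong on the way:**
- On the first approach the rack's front caught the apron edge and slipped back in the grip. I set it down on the bench and regripped it harder.
- The first final push stopped with the fingers against the head's face, leaving the rack about 1 mm short. I changed the tool's slight tilt and pushed again.

**Last checks:**
- **Distance home:** the wrist camera puts the rack's outer end 66.1 to 66.5 mm behind the apron's front edge; fully home is 66 mm. The camera measurement is good to about 1 mm.
- **Disagreement:** before the last push, rougher readings gave about 62 mm from the top camera and 69 to 70 mm from the scene camera. The top one was blurred, and I did not repeat either. One automatic wrist reading afterwards (49 mm) had picked up a finger edge; I read that picture by hand.
- **Stop contact:** I could not see it directly. The final push force, about 7 N, may have come partly from the fingers touching the head.
- **Everything else:** in the last scene and top pictures the tall rack, bottles, timer and marker look unmoved, and the gripper was clear of everything. Wrist force stayed under about 15 N in every reading, and the robot's clock was at about 43.4 s of the 54 s allowed.

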